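# Fit, clamp and load the shaker's bottle carrier

### The arm

A 6-joint arm with a two-finger parallel gripper is mounted at the origin on a cart in front of the work surface, level with it; the furniture and walls round the work are solid. World frame = base frame: x ahead of the robot, y to its left, z up, the work surface at z = 0. Lengths are in m, angles in rad, forces in N, time in s.
With the tool pointing down it reaches from about 0.35 to 0.875 m from the base axis. Payload 15.5 kg.
Tool frame: the origin (TCP) lies between the finger pads; the fingertips stand r.finger_overhang ahead of it and the grasp point (between the pads) lies 3 mm ahead of it (r.finger_overhang is the distance from the TCP to the fingertips, in m); z points along the fingers, y is the line along which they close (so a half turn about z gives the same grasp; the last joint's range is limited). The gripper opens to 85 mm and grips with 20 to 120 N. Pads are 22 mm wide; open, the fingers measure 114 mm over their backs; the gripper's body (76 mm by 85 mm) begins 54 mm behind the grasp point. The pads swing forward as they close: fully open they stand 13 mm farther back than shut.
Start: joints at [1.099, 0.494, 1.345, -0, 1.302, -0.096], TCP at [0.229, 0.581, 0.253] pointing down, gripper open.
Joint ranges: [-2.91, 2.91], [-0.82, 2.16], [0.22, 2.67], [-1.22, 4.37], [0.12, 2.79], [-3.08, 3.08]. Speed limits (rad/s): [1.89, 1.89, 2.57, 3.01, 3.01, 3.01].

### API

Orientations are given as [roll, pitch, yaw] about the fixed x, y, z axes, in that order (R = Rz(yaw) Ry(pitch) Rx(roll)).
In Python, from workcell import telemetry, imaging, close_job, r gives the robot as it stands. The module is installed in compiled form; this text tells all that it offers.
- The arm moves only by the tool send_rows, never from a script. Its argument "commands" is a list of rows, each a list of 6 numbers: the shift along the tool's x, y, z in mm, then the turn, a rotation vector about the tool's x, y, z in degrees. A call has 1 to 12 rows; each row shifts and turns the commanded pose from where the row before left it, along the tool's axes as they then stand; what a row does not reach is not made up. A row lasts 1/8 s, in which the tool goes at most 62.5 mm and 10.7 degrees, less where a joint would pass 70% of its speed; a pose out of reach is approached as far as the arm can. A call is refused whole if a number of a shift passes 62.5 or a number of a turn 10.7, either way. A call with a gripper value outside its range is refused whole. "grip" is the finger opening in mm, from 0 to 85.4, set as the call begins (left out, the last holds). The fingers move at their own pace and stop on an object; the grip force is fixed at half the most. Time passes only in rows, so rows that do not move let the fingers close. It gives the time, the measured TCP pose, the force, the opening and the grip force at its end, in the units of the state.
- telemetry.read_state(): the state, without advancing time (a new reading comes with each control period).
- imaging.read_camera(name): name is "scene" or "top"; returns a dict with "pixels" (384x512x3 uint8, red, green, blue), "vertical_fov" (degrees; the focal length in pixels is half the picture's height over the tangent of half this angle, whatever the lens; pixels are square), "cx", "cy" (the principal point, pixels), "dist_coeffs" ([k1, k2, p1, p2, k3] as OpenCV has them; the pictures are not rectified), "world_from_camera" (4x4, takes a point from camera to world coordinates). Camera axes: x right, y up, looking along -z (the intrinsics and any distortion apply to the point x, -y, -z); pixel columns grow to the right and rows downward; lengths in m; the calibration is good to about 2 mm. A picture is of the moment at which its call begins. There is no depth.
- close_job(): hands the job in; it is judged then, once.
The state is a dict: "time_s": time; "joint_pos": joint angles; "qd": joint speeds; "effort": joint torques, N m; "tool_pos": TCP position; "tool_rot": TCP orientation; "force": force on the tool from outside, world axes, zero at the start; "ft_torque": the same for the moment, N m; "gripper_width": finger opening in m; "grip_force": force on a finger pad.
Only numpy, scipy, OpenCV 4.12 (cv2) and the standard library are available. Lean on these libraries where they do the work, as an engineer would, in place of code of your own. Each camera call takes 0.05 s, during which the arm holds its last target. There are 200 camera calls.

### The job

Get the bench shaker running: set the loose bottle carrier down on the shaker's deck so that both alignment pegs come up through its two end lugs and it lies flat, then screw down the two knurled thumbscrews beside it clockwise, each until it seats and is snug, stopping as the resistance rises without overtightening. Only after that stand the two or three small reagent bottles from behind and beside the shaker upright in the carrier, one to a pocket, and finally push the shaker's power lever over, away from the robot. Leave the other things alone.

Things in the scene. Friction and masses are not known exactly. Their poses are not given: they have to be found in the camera images.
- shaker: fixed bench shaker, a flat white box, 236 (x) by 310 mm (y), with an aluminium deck 45 mm above the worktop. Origin: on the worktop midway between the two steel pegs, which stand on the deck at x = +-102 mm, y = 0: 10 mm thick, 17 mm high, tapered. Thumbscrew axes at x = 0, y = +126 (left) and -126 mm (right); power lever at x = -70, y = -180 mm. Never moves.
- deck (a point): centre of the deck's top face, midway between the pegs, axes as the shaker's.
- riser: fixed grey sheet stand, 170 x 170 mm, top 80 mm above the worktop, on which the carrier is parked at the start. Origin: under its centre on the worktop.
- carrier: loose aluminium tray, 180 x 180 mm, about 0.5 kg; 2 x 2 pockets 84 mm square centred at x, y = +-44 mm; floor 6 mm, walls 4 mm thick and 26 mm high from the underside. Flat 6 mm lugs (2 mm off the underside) at +x and -x reach x = +-115 mm, each with a 15 mm square peg hole at x = +-102, y = 0. Fits either way round (half a turn is the same). Origin: centre of its underside, z up.
- carrier_handle (a point): centre of the carrier's black upright handle plate, 71 mm above its underside in the middle: 14 mm thick (carrier x), 64 mm long (y), 34 mm high. The carrier also has 8 mm thick clamp flanges, 50 mm long, on its +y and -y sides, reaching y = +-100 mm.
- screw_l (a joint): turn of the left (+y) thumbscrew, rad, clockwise from above positive; starts loose at 0.2 to 1.0, stops (seated) at 3.2. Sinks 1 mm per rad. Its clamp dog, an arm 32 mm long under the head, points away from the carrier while loose and lies over the carrier's flange when seated. Turning freely takes about 0.05 N m.
- snug_l (a joint): how far the head of the left (+y) thumbscrew is turned on after the screw has met its stop, rad (0 before). Resistance there starts at 0.12 N m and rises by 0.6 N m per rad: 0.04 is just nipped, 0.1 to 0.3 right, over 0.6 overtightened. Let go, it keeps up to 0.2 of it.
- head_l (a point): centre of the knurled round steel head of the left (+y) thumbscrew: 38 mm in diameter, 24 mm high, axis upright. Its underside is 15 mm or more above the top of the seated carrier's walls, which begin 36 mm from the screw's axis.
- screw_r (a joint): turn of the right (-y) thumbscrew, rad, clockwise from above positive; starts loose at 0.2 to 1.0, stops (seated) at 3.2. Sinks 1 mm per rad. Its clamp dog, an arm 32 mm long under the head, points away from the carrier while loose and lies over the carrier's flange when seated. Turning freely takes about 0.05 N m.
- snug_r (a joint): how far the head of the right (-y) thumbscrew is turned on after the screw has met its stop, rad (0 before). Resistance there starts at 0.12 N m and rises by 0.6 N m per rad: 0.04 is just nipped, 0.1 to 0.3 right, over 0.6 overtightened. Let go, it keeps up to 0.2 of it.
- head_r (a point): centre of the knurled round steel head of the right (-y) thumbscrew: 38 mm in diameter, 24 mm high, axis upright. Its underside is 15 mm or more above the top of the seated carrier's walls, which begin 36 mm from the screw's axis.
- power (a joint): power lever: 0 = off, leaning towards the robot (-x of the shaker), 1.0 = on, leaning away (+x of the shaker); stays where it is left, swings about the shaker's y axis.
- power_tip (a point): upper end of the black power lever, which is about 50 mm long; its tip travels about 50 mm from off to on.
- bottle_1: round reagent bottle with a screw cap, 56 mm across the body (straight up to about 85 mm), 106 mm tall; about 260 g. Origin: centre of its underside, z up. May be absent (then None).
- bottle_2: round reagent bottle with a screw cap, 54 mm across the body (straight up to about 80 mm), 100 mm tall; about 210 g. Origin: centre of its underside, z up. May be absent (then None).
- bottle_3: round reagent bottle with a screw cap, 48 mm across the body (straight up to about 68 mm), 88 mm tall; about 150 g. Origin: centre of its underside, z up. May be absent (then None).
- timer: bystander: small lab timer, 58 x 64 x 17 mm; leave it alone. Origin: centre of its underside.
- flask_50: bystander: stoppered volumetric flask, 46 mm across, 144 mm tall, behind the riser; leave it alone. Origin: centre of its underside.
Not all that is in view belongs to the job. Leave any yellow look-alike of the bottle_2 alone.

How it is judged:
By the outcome, as a careful person would: the job done as asked, in the order asked, and still so for the second after the job is handed in, with the robot touching nothing.
Of bottle_1, bottle_2, bottle_3 only 2 to 3 are there at a start; the rules pass over those that are not, and their reading is None.
At some moment in a run one of bottle_1, bottle_2, bottle_3 may be knocked a few centimetres aside while the robot is not near it.
It also fails if it takes over 208 s, if anything falls off the work surface, if the arm or the gripper's body presses on something with over 40 N, if the wrist force passes 120 N, or if a joint passes its speed limit or range.

## Working session

There is one attempt and no reset: what is moved stays moved. The work goes in short steps, Python scripts to look and compute and a tool call to move; the robot and the scene stay as the last step left them, time stands still between calls to the robot, and variables do not carry over. Pictures are saved under pics/ and viewed, at most 16 in all, crops included, and the job is handed in when it is done.

Besides the shell and the picture viewer there is one more tool, called after "Call:" by a JSON object that holds its "op" and its "data", one argument or row to a line. send_rows: Moves the arm, as the interface text tells. Its arguments: {"type":"object","properties":{"commands":{"type":"array","items":{"type":"array","items":{"type":"number"}}},"grip":{"type":"number"}},"required":["commands"]}

```bash
mkdir -p pics; cat > h.py <<'E'
import numpy as np, cv2
from workcell import telemetry, imaging, close_job, r
from scipy.spatial.transform import Rotation as R
def cam(n,save=None):
    c=imaging.read_camera(n)
    if save: cv2.imwrite('pics/'+save, cv2.cvtColor(c['pixels'],cv2.COLOR_RGB2BGR))
    f=c['pixels'].shape[0]/2/np.tan(np.radians(c['vertical_fov'])/2)
    c['K']=np.array([[f,0,c['cx']],[0,f,c['cy']],[0,0,1.]]); c['d']=np.array(c['dist_coeffs'],float); c['T']=np.array(c['world_from_camera'])
    return c
def ray(c,uv):
    p=cv2.undistortPoints(np.array(uv,float).reshape(-1,1,2),c['K'],c['d']).reshape(-1,2)
    d=np.c_[p[:,0],-p[:,1],-np.ones(len(p))]@c['T'][:3,:3].T
    return c['T'][:3,3],d
def onz(c,uv,z):
    o,d=ray(c,uv); t=(z-o[2])/d[:,2]; return o+d*t[:,None]
def proj(c,P):
    P=np.atleast_2d(P).astype(float); q=(P-c['T'][:3,3])@c['T'][:3,:3]
    q=np.c_[q[:,0],-q[:,1],-q[:,2]]
    return cv2.projectPoints(q,np.zeros(3),np.zeros(3),c['K'],c['d'])[0].reshape(-1,2)
E
python3 - <<'E'
from h import *
for n in ('scene','top'):
    c=cam(n,n+'0.png'); print(n,c['T'].round(3).tolist(),c['vertical_fov'],c['d'])
    im=cv2.imread('pics/'+n+'0.png'); cv2.imwrite('pics/'+n+'0b.png',cv2.resize(im,(800,600),interpolation=cv2.INTER_CUBIC))
s=telemetry.read_state(); print(s, r.finger_overhang)
E
```

```text
scene [[-0.715, 0.407, -0.569, -0.229], [-0.699, -0.408, 0.587, 0.994], [0.006, 0.817, 0.576, 0.901], [0.0, 0.0, 0.0, 1.0]] 51.95445740104356 [-0.13366422  0.          0.          0.          0.        ]
top [[0.247, 0.942, -0.225, 0.276], [-0.969, 0.241, -0.057, 0.092], [0.0, 0.232, 0.973, 1.303], [0.0, 0.0, 0.0, 1.0]] 45.832004087321636 [-0.12653048  0.          0.          0.          0.        ]
{'time_s': 0.1, 'joint_pos': array([ 1.09949149e+00,  4.94128238e-01,  1.34605865e+00, -2.82500268e-07,
        1.30249654e+00, -9.55075198e-02]), 'qd': array([ 0.00202647, -0.00138711, -0.00280003,  0.00015228,  0.0006889 ,
        0.0008057 ]), 'effort': array([ 1.05540963e-03, -8.83590388e+01, -3.84566796e+01, -2.27570349e-04,
        5.37872795e-03, -5.87229124e-06]), 'tool_pos': array([0.22925148, 0.58112114, 0.25275896]), 'tool_rot': array([-3.14050683e+00, -1.03747623e-04,  2.76579535e+00]), 'force': array([ 0.10824738, -1.19160429, -0.52140885]), 'ft_torque': array([ 0.01432114, -0.04223844, -0.04217338]), 'grip_force': 0.0, 'gripper_width': 0.08523988045053373} 0.022
```

View pics/scene0b.png

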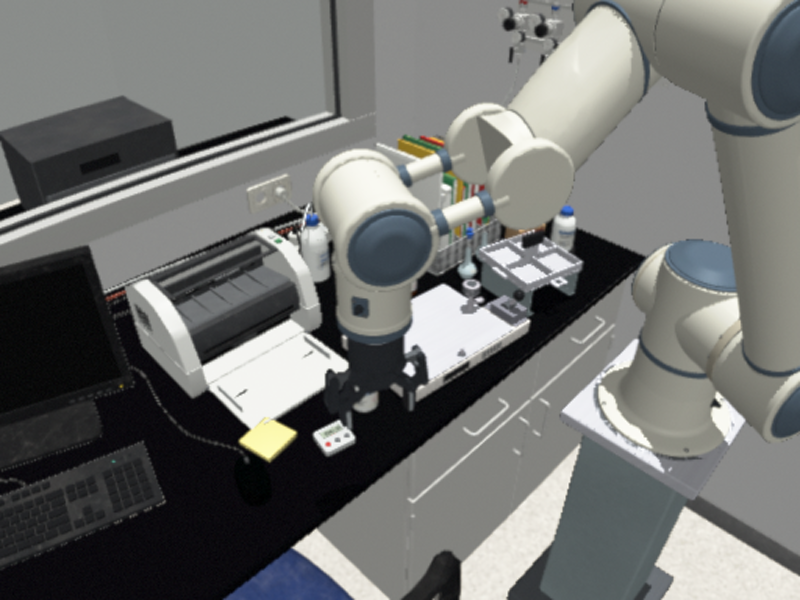

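View pics/top0b.png

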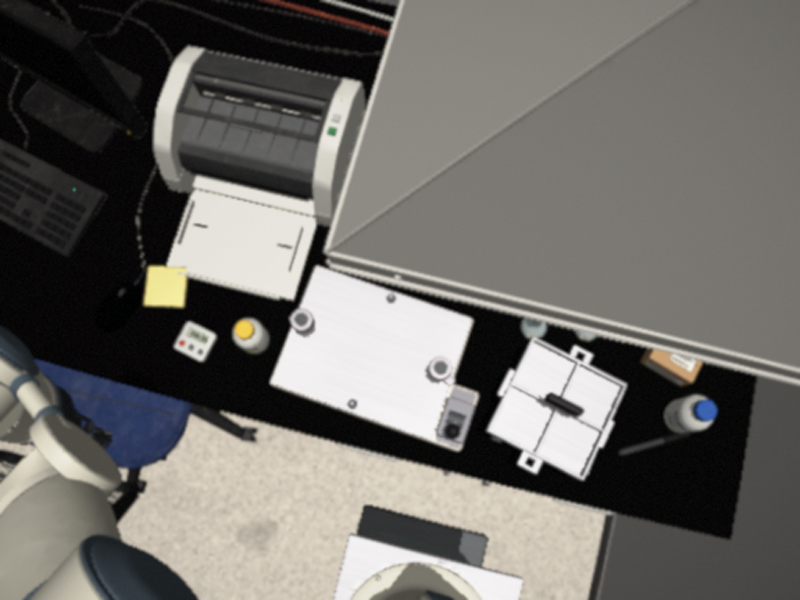

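The scene view shows the shaker at about (460,340) and the carrier on the riser at (530,260). There are blue-capped bottles at (315,245) and (565,230), with the arm hiding the area between them. The top view shows the pegs at (391,298) and (352,404), the heads at (302,320) and (440,370), the handle at (563,403), a blue-capped bottle at (700,410), and a yellow look-alike at (248,333). A wall or cabinet hides the back.

```bash
python3 - <<'E'
from h import *
im=cv2.imread('pics/scene0.png'); cv2.imwrite('pics/crop1.png',cv2.resize(im[110:270,180:390],None,fx=3.7,fy=3.7,interpolation=cv2.INTER_CUBIC))
c=cam('top'); k=.64
def p(u,v,z): return onz(c,[[u*k,v*k]],z)[0].round(4)
print('pegs',p(391,298,.06),p(352,404,.06))
print('heads',p(302,319,.1),p(440,369,.1))
print('carr handle',p(565,403,.168), 'lugs holes',p(580,355,.088),p(530,461,.088))
print('blue bottle cap',p(706,411,.1), 'yellow',p(244,329,.1))
g=c['pixels']; 
print('behind line', p(330,262,0.0),p(800,380,0))
E
```

```text
pegs [0.5719 0.191  0.06  ] [0.37   0.2091 0.06  ]
heads [0.4876 0.3285 0.1   ] [0.462  0.0752 0.1   ]
carr handle [ 0.447  -0.1321  0.168 ] lugs holes [ 0.5476 -0.1568  0.088 ] [ 0.3485 -0.11    0.088 ]
blue bottle cap [ 0.5023 -0.3901  0.1   ] yellow [0.4452 0.422  0.1   ]
behind line [0.6262 0.3272 0.    ] [ 0.6239 -0.6077  0.    ]
```

View pics/crop1.png

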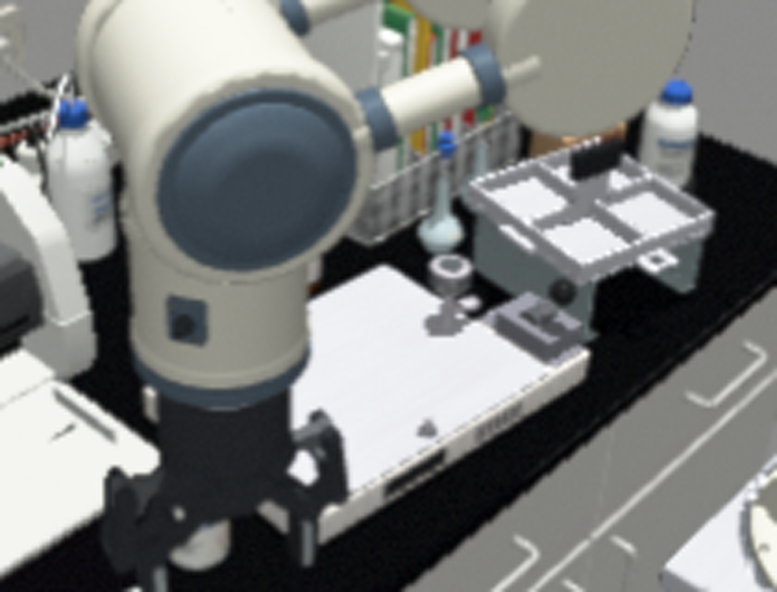

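The crop shows a bottle by the printer (blue cap at (75,110)), another behind the riser at right (blue cap at (677,90)), and a flask at (440,190). There may also be a bottle hidden behind the wrist. I'll start moving toward the carrier.

Call:
{"op": "send_rows", "data": {
  "commands": [
    [0,0,0,0,0,10.2],
    [0,0,0,0,0,10.2],
    [0,0,0,0,0,10.2],
    [0,0,0,0,0,10.2],
    [0,0,0,0,0,10.2],
    [0,0,0,0,0,10.2],
    [0,0,0,0,0,10.2],
    [0,0,0,0,0,10.2]
  ]
}}

```text
time_s: 1.15
tool_pos: [0.2293, 0.5812, 0.253]
tool_rot: [-3.141, 0.001, 1.336]
force: [0.2, 0.3, -0.1]
gripper_width: 0.0854
grip_force: 0.0
```

```bash
python3 - <<'E'
from h import *
c=cam('top','top1.png'); g=c['pixels'].astype(int); hsv=cv2.cvtColor(c['pixels'],cv2.COLOR_RGB2HSV)
# dark blobs in carrier/shaker interior
def blobs(mask,amin=3,amax=2000):
    n,l,s,ce=cv2.connectedComponentsWithStats(mask.astype(np.uint8)); return [(s[i].tolist(),ce[i].round(2).tolist()) for i in range(1,n) if amin<s[i][4]<amax]
dark=(g.max(2)<60); 
m=dark[240:280,330:390]
for b in blobs(m,20): print('handle?',b[0],np.array(b[1])+[330,240])
lab,st=cv2.connectedComponentsWithStats(m.astype(np.uint8))[1:3]
i=1+np.argmax([s[4] if 20<s[4]<400 else 0 for s in st[1:]])
ys,xs=np.where(lab==i); rect=cv2.minAreaRect(np.c_[xs+330,ys+240].astype(np.float32)); box=cv2.boxPoints(rect); print(rect)
print(onz(c,box,.168).round(4).tolist())
# pegs, darker spots on white deck
gray=cv2.cvtColor(c['pixels'],cv2.COLOR_RGB2GRAY)
for (x0,y0) in ((250,191),(225,258)):
    w=gray[y0-7:y0+8,x0-7:x0+8]; mm=w<190; yy,xx=np.where(mm); uv=[xx.mean()+x0-7,yy.mean()+y0-7]; print('peg',uv,mm.sum(),onz(c,[uv],.054)[0].round(4)); 
b=(hsv[...,0]>100)&(hsv[...,0]<130)&(hsv[...,1]>140)&(hsv[...,2]>80)
for x in blobs(b,6): print('blue',x,onz(c,[x[1]],.1)[0].round(3))
E
```

```text
handle? [19, 13, 23, 13, 127] [360.16 259.14]
((359.98394775390625, 259.0298156738281), (23.163164138793945, 6.027841091156006), 28.300756454467773)
[[0.4432, -0.0985, 0.168], [0.458, -0.1028, 0.168], [0.4434, -0.1588, 0.168], [0.4286, -0.1544, 0.168]]
peg [np.float64(251.26027397260276), np.float64(187.5068493150685)] 73 [0.5831 0.191  0.054 ]
peg [np.float64(223.55555555555554), np.float64(260.85714285714283)] 63 [0.3632 0.2126 0.054 ]
blue ([30, 237, 3, 4, 8], [31.0, 238.75]) [0.281 0.74  0.1  ]
blue ([445, 256, 14, 13, 149], [451.55, 262.09]) [ 0.505 -0.389  0.1  ]
blue ([86, 264, 9, 7, 24], [89.92, 266.71]) [0.253 0.552 0.1  ]
```

```bash
cat >> h.py <<'E'
def refine(c,u,v,thr,dark=True,w=5):
    "centroid (weighted) of the dark/bright spot near u,v"
    g=cv2.cvtColor(c['pixels'],cv2.COLOR_RGB2GRAY).astype(float); u0,v0=int(round(u)),int(round(v))
    p=g[v0-w:v0+w+1,u0-w:u0+w+1]; q=np.clip(thr-p if dark else p-thr,0,None)
    l=cv2.connectedComponents((q>0).astype(np.uint8),connectivity=4)[1]; k=l[w,w]
    if k==0: # nearest
        yy,xx=np.where(l>0); j=np.argmin((yy-w)**2+(xx-w)**2); k=l[yy[j],xx[j]]
    q=q*(l==k); yy,xx=np.mgrid[-w:w+1,-w:w+1]
    return u0+(q*xx).sum()/q.sum(), v0+(q*yy).sum()/q.sum(), int((l==k).sum())
E
python3 - <<'E'
from h import *
c=cam('top'); g=cv2.cvtColor(c['pixels'],cv2.COLOR_RGB2GRAY)
for (u,v) in ((371,227),(339,295),(250,191),(225,258)): print(u,v); print(g[v-6:v+7,u-6:u+7])
import cv2
im=cv2.imread('pics/top1.png'); cv2.imwrite('pics/crop2.png',cv2.resize(im[165:305,165:410],None,fx=3.2,fy=3.2,interpolation=cv2.INTER_CUBIC))
E
```

```text
371 227
[[ 28  83 147 170 139  94  49  20  11   7   7   7   8]
 [ 50 133 217 232 223 185 129  80  44  18  11   9   7]
 [ 84 170 230 238 236 226 207 168 122  80  43  20  11]
 [131 215 235 234 222 203 218 219 204 167 122  78  41]
 [159 228 236 226 182 130 146 182 216 219 203 169 127]
 [195 232 234 211 135  62  62 100 146 191 225 228 214]
 [219 230 224 178  95  26  15  34  82 156 220 236 234]
 [223 221 205 145  70  22  10  30  91 174 227 236 229]
 [182 216 214 175 127  81  43  58 131 205 233 234 215]
 [132 156 180 208 199 167 127 110 169 226 236 230 191]
 [171 149 144 157 191 222 207 183 201 230 232 215 153]
 [229 221 186 139 172 220 211 218 224 228 224 195 118]
 [239 233 204 153 180 203 164 160 194 222 223 198 136]]
339 295
[[ 62 154 223 222 208 202 208 213 196 188 217 231 238]
 [107 202 238 240 232 220 204 194 195 204 223 230 235]
 [144 229 242 242 237 226 220 213 201 196 211 228 232]
 [183 237 243 238 217 181 190 213 220 215 211 213 218]
 [221 241 242 228 164 102 116 157 190 217 226 225 213]
 [236 242 237 200 112  41  47  79 123 180 228 238 232]
 [241 242 229 158  69  17   9  32  86 
[... 1095 characters left out ...]
40 241 241 241 240 240 239 239 239 239]
 [239 239 239 240 240 240 241 241 241 241 240 240 239]
 [240 240 240 240 238 234 232 234 238 241 242 242 241]
 [241 241 240 238 225 200 183 195 220 233 240 242 242]
 [240 240 239 226 182 149 140 136 161 203 235 241 242]
 [239 239 234 204 150 156 172 135 122 179 233 241 241]
 [238 237 226 175 135 159 177 140 117 175 233 242 242]
 [239 238 228 186 133 126 136 124 128 186 234 242 242]
 [236 237 236 219 165 122 115 124 159 214 237 241 242]
 [211 222 232 230 213 173 158 169 202 231 239 241 241]
 [150 178 192 206 222 220 219 225 233 239 240 240 240]
 [ 80 105 122 151 185 192 201 226 236 238 241 241 240]
 [ 27  40  54  83 112 128 154 190 207 222 235 239 240]]
```

View pics/crop2.png

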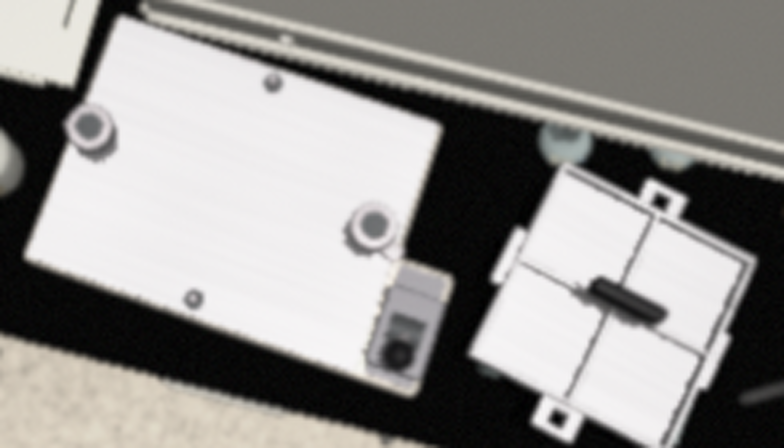

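The crop shows the pegs at about (273,82) and (194,298), the heads at (90,126) and (373,225), the carrier lug holes at (662,200) and (558,418), and the handle at (628,300). I'll compute precise poses.

```bash
python3 - <<'E'
from h import *
c=cam('top')
def pair(n,pts,thr,z,dark=True):
    P=[]
    for u,v in pts:
        uv=refine(c,u,v,thr,dark); P.append(onz(c,[uv[:2]],z)[0]); print(n,np.round(uv,2),P[-1].round(4))
    d=P[0]-P[1]; print(n,'mid',((P[0]+P[1])/2).round(4),'len',np.linalg.norm(d).round(4),'yaw(x-axis)',np.degrees(np.arctan2(d[1],d[0])).round(2))
pair('holes',[(371,227),(339,295)],130,.086)
pair('pegs',[(250,190.3),(225,258)],185,.054)
pair('heads',[(193,204),(281.5,235.5)],175,.115)  # dark recess in head top
E
```

```text
holes [370.97 227.61  19.  ] [ 0.5468 -0.1568  0.086 ]
holes [338.81 295.32  20.  ] [ 0.3477 -0.1095  0.086 ]
holes mid [ 0.4472 -0.1332  0.086 ] len 0.2046 yaw(x-axis) -13.37
pegs [251.53 187.68  49.  ] [0.5828 0.1901 0.054 ]
pegs [225.22 258.36  32.  ] [0.371 0.21  0.054]
pegs mid [0.4769 0.2001 0.054 ] len 0.2128 yaw(x-axis) -5.35
heads [192.29 203.93  65.  ] [0.4849 0.3283 0.115 ]
heads [281.51 234.86  58.  ] [0.4629 0.0765 0.115 ]
heads mid [0.4739 0.2024 0.115 ] len 0.2528 yaw(x-axis) 85.02
```

Call:
{"op": "send_rows", "data": {
  "commands": [
    [-49.5,29.1,0,0,0,0],
    [-49.5,29.1,0,0,0,0],
    [-49.5,29.1,0,0,0,0],
    [-49.5,29.1,0,0,0,0],
    [-49.5,29.1,0,0,0,0],
    [-49.5,29.1,0,0,0,0],
    [-49.5,29.1,0,0,0,0],
    [-49.5,29.1,0,0,0,0],
    [-49.5,29.1,0,0,0,0],
    [-49.5,29.1,0,0,0,0],
    [-49.5,29.1,0,0,0,0],
    [-49.5,29.1,0,0,0,0]
  ]
}}

```text
time_s: 2.8
tool_pos: [0.4348, -0.0785, 0.2535]
tool_rot: [3.141, -0.0, 1.346]
force: [1.5, 1.1, 0.8]
gripper_width: 0.0854
grip_force: 0.0
```

Call:
{"op": "send_rows", "data": {
  "commands": [
    [-49.5,29.1,0,0,0,0],
    [0,0,0,0,0,0]
  ]
}}

```text
time_s: 3.05
tool_pos: [0.4526, -0.1346, 0.2532]
tool_rot: [3.141, 0.001, 1.343]
force: [-0.4, 0.3, 1.2]
gripper_width: 0.0854
grip_force: 0.0
```

Call:
{"op": "send_rows", "data": {
  "commands": [
    [0,-5.6,40,0,0,0.3],
    [0,0,40,0,0,0],
    [0,0,19,0,0,0],
    [0,0,0,0,0,0]
  ]
}}

```text
time_s: 3.55
tool_pos: [0.4452, -0.129, 0.1534]
tool_rot: [-3.139, -0.001, 1.34]
force: [0.9, 0.5, 0.3]
gripper_width: 0.0855
grip_force: 0.0
```

Call:
{"op": "send_rows", "data": {
  "commands": [
    [0,0,0,0,0,0],
    [0,0,0,0,0,0],
    [0,0,0,0,0,0],
    [0,0,0,0,0,0],
    [0,0,0,0,0,0],
    [0,0,0,0,0,0]
  ],
  "grip": 0
}}

```text
time_s: 4.3
tool_pos: [0.4465, -0.1301, 0.1548]
tool_rot: [3.141, 0.0, 1.337]
force: [-1.2, 1.5, 9.7]
gripper_width: 0.013
grip_force: 59.3
```

```bash
python3 - <<'E'
from h import *
s=telemetry.read_state(); print(s['tool_pos'],s['tool_rot'],s['joint_pos'].round(3),s['force'])
c=cam('scene','scene2.png'); im=cv2.imread('pics/scene2.png'); cv2.imwrite('pics/crop3.png',cv2.resize(im[100:300,160:400],None,fx=3,fy=3,interpolation=cv2.INTER_CUBIC))
E
```

```text
[ 0.44648243 -0.13009824  0.15481602] [3.14052441e+00 1.78627335e-04 1.33652167e+00] [-0.412  0.412  1.847  0.     0.881 -0.178] [-1.18008406  1.4912953   9.74230221]
```

View pics/crop3.png

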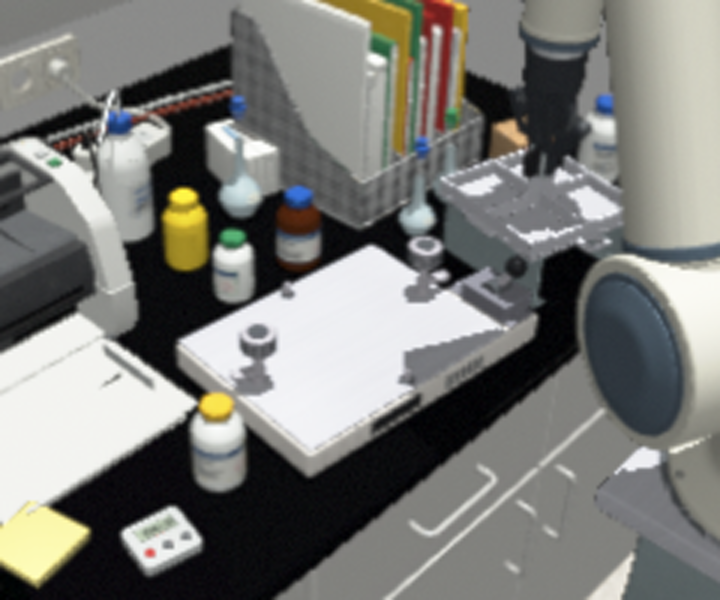

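The crop shows the target bottles: amber with blue cap at (298,230), white with green cap at (233,265), and white with yellow cap at (218,440). The all-yellow look-alike is at (185,230). The lever knob is at (515,267). Next I'll lift the carrier.

Call:
{"op": "send_rows", "data": {
  "commands": [
    [0,0,-10,0,0,0],
    [0,0,-20,0,0,0],
    [0,0,-30,0,0,0],
    [0,0,-30,0,0,0],
    [0,0,-5,0,0,0],
    [0,0,0,0,0,0]
  ]
}}

```text
time_s: 5.1
tool_pos: [0.4458, -0.1298, 0.2489]
tool_rot: [-3.141, -0.0, 1.336]
force: [-0.3, -0.0, -4.1]
gripper_width: 0.0133
grip_force: 59.1
```

```bash
python3 - <<'E'
from h import *
s=telemetry.read_state(); print(s['tool_pos'],s['tool_rot'],s['force'],s['ft_torque'],s['gripper_width'])
c=cam('top','top2.png')
im=cv2.imread('pics/top2.png'); cv2.imwrite('pics/crop4.png',cv2.resize(im[150:330,150:420],None,fx=2.9,fy=2.9,interpolation=cv2.INTER_CUBIC))
z=s['tool_pos'][2]-.074+.008; y=s['tool_rot'][2]-np.pi/2
for sg in(1,-1):
    P=s['tool_pos']+[sg*.102*np.cos(y),sg*.102*np.sin(y),0]; P[2]=z; uv=proj(c,P)[0]; q=refine(c,*uv,130); print(uv,q,onz(c,[q[:2]],z)[0]-P)
E
```

```text
[ 0.44584805 -0.12983371  0.24885189] [-3.14129375e+00 -4.88201565e-05  1.33636565e+00] [-0.25891004 -0.02931455 -4.13865617] [ 0.04764362 -0.04550031  0.04277155] 0.013273588243401179
[378.8047372  221.65234274] (np.float64(374.13761467889907), np.float64(217.4862385321101), 4) [ 7.59183024e-03  1.36989915e-02 -5.55111512e-17]
[344.27477471 294.67904566] (np.float64(344.74940898345153), np.float64(297.7316784869976), 54) [-6.90598008e-03 -2.71487309e-03 -5.55111512e-17]
```

View pics/crop4.png

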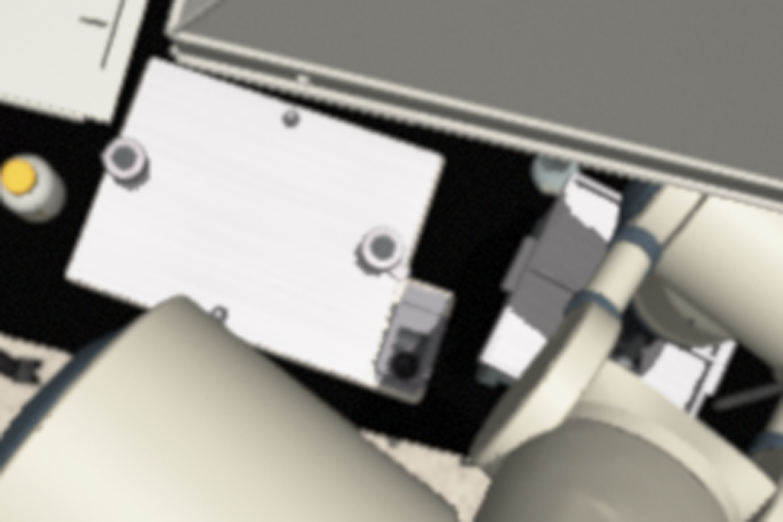

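Call:
{"op": "send_rows", "data": {
  "commands": [
    [0,0,0,0,0,-4.2],
    [0,0,0,0,0,-4.2],
    [30,0,0,0,0,0],
    [42,0,0,0,0,0],
    [42,-1,0,0,0,0],
    [42,-1,0,0,0,0],
    [42,-1,0,0,0,0],
    [42,0,0,0,0,0],
    [42,0,0,0,0,0],
    [30,0,0,0,0,0],
    [23,0,0,0,0,0],
    [0,0,0,0,0,0]
  ]
}}

```text
time_s: 6.65
tool_pos: [0.472, 0.2051, 0.2478]
tool_rot: [-3.14, 0.001, 1.485]
force: [0.4, -1.0, -3.9]
gripper_width: 0.0133
grip_force: 59.0
```

Call:
{"op": "send_rows", "data": {
  "commands": [
    [0,0,30,0,0,0],
    [0,0,30,0,0,0],
    [0,0,25,0,0,0],
    [0,0,5,0,0,0],
    [0,0,0,0,0,0]
  ]
}}

```text
time_s: 7.28
tool_pos: [0.4725, 0.2036, 0.1593]
tool_rot: [-3.141, 0.0, 1.483]
force: [0.4, 0.0, -3.4]
gripper_width: 0.0133
grip_force: 59.0
```

```bash
python3 - <<'E'
from h import *
s=telemetry.read_state(); print(s['tool_pos'],s['tool_rot'],s['force'])
for n in('top','scene'):
    c=cam(n,n+'3.png')
im=cv2.imread('pics/scene3.png')[150:270,205:365]; im2=cv2.imread('pics/top3.png')[160:280,160:320]
cv2.imwrite('pics/crop5.png',cv2.resize(np.hstack([im,im2]),None,fx=2.5,fy=5,interpolation=cv2.INTER_CUBIC) if 0 else cv2.resize(np.vstack([im,im2]),None,fx=2.5,fy=2.5,interpolation=cv2.INTER_CUBIC))
E
```

```text
[0.47252727 0.20362312 0.15931443] [-3.14103760e+00  3.00568251e-04  1.48260240e+00] [ 0.37330385  0.02425338 -3.39727871]
```

View pics/crop5.png

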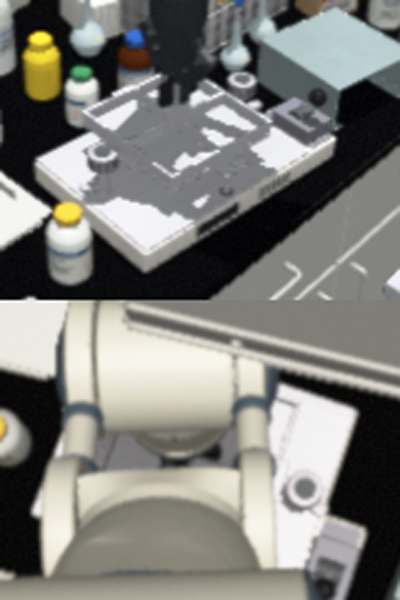

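The scene half shows the carrier hovering over the deck with its near lug at about (235,165) and the near peg at (227,190). The top view is blocked by the arm. I'll zoom in with predicted overlays.

```bash
python3 - <<'E'
from h import *
s=telemetry.read_state(); c=cam('scene','scene4.png'); im=cv2.imread('pics/scene4.png')
x0,y0,w,h,f=230,175,90,66,8.5
big=cv2.resize(im[y0:y0+h,x0:x0+w],None,fx=f,fy=f,interpolation=cv2.INTER_CUBIC)
yaw=s['tool_rot'][2]-np.pi/2; ex=np.array([np.cos(yaw),np.sin(yaw),0]); ey=np.array([-ex[1],ex[0],0])
C=s['tool_pos']-.003*ey; C[2]=s['tool_pos'][2]-.074
def draw(P,col):
    q=((proj(c,P)-[x0,y0]+.5)*f).astype(int); cv2.polylines(big,[q.reshape(-1,1,2)],True,col,1)
sq=np.array([(-1,-1),(1,-1),(1,1),(-1,1)])
for sg in(1,-1):
    draw([C+sg*.102*ex+.0075*a*ex+.0075*b*ey+[0,0,.008] for a,b in sq],(0,0,255))
Z=np.array([.472,.2015,0]); yw=np.radians(-5.05); fx=np.array([np.cos(yw),np.sin(yw),0]); fy=np.array([-fx[1],fx[0],0])
for sg in(1,-1):
    draw([Z+sg*.102*fx+.005*(np.cos(t)*fx+np.sin(t)*fy)+[0,0,.045] for t in np.linspace(0,6.2,16)],(0,255,0))
draw([C+.09*a*ex+.09*b*ey+[0,0,.026] for a,b in sq],(255,0,0))
for sg in(1,-1): draw([Z+sg*.126*fy+.019*(np.cos(t)*fx+np.sin(t)*fy)+[0,0,.1135] for t in np.linspace(0,6.2,24)],(0,255,255))
cv2.imwrite('pics/crop6.png',big)
E
```

```text
(no output)
```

View pics/crop6.png

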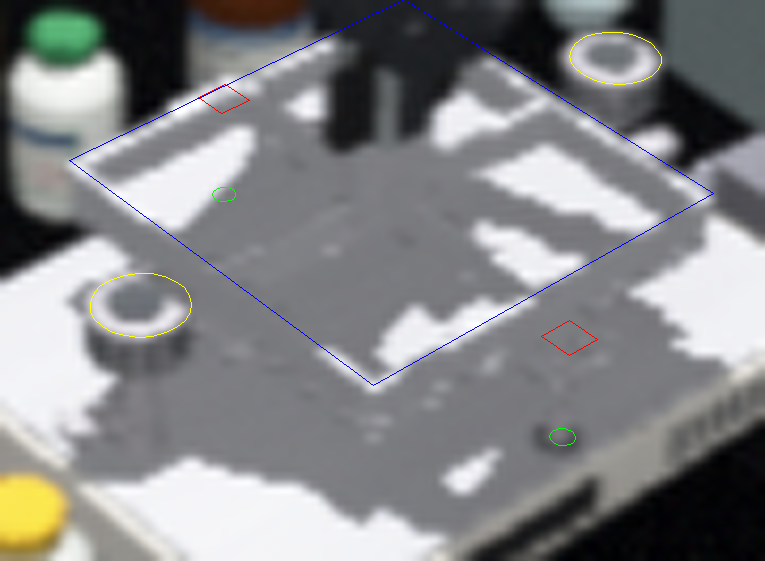

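The overlay agrees: the carrier outline, pegs and heads all match their predicted positions to within about 1–2 mm. I'll lower it gently.

Call:
{"op": "send_rows", "data": {
  "commands": [
    [0.9,0,8,0,0,0],
    [0,0,10,0,0,0],
    [0,0,4,0,0,0],
    [0,0,3,0,0,0],
    [0,0,0,0,0,0]
  ]
}}

```text
time_s: 8.05
tool_pos: [0.4725, 0.2049, 0.1341]
tool_rot: [-3.141, 0.0, 1.483]
force: [0.1, 0.6, -5.2]
gripper_width: 0.0128
grip_force: 59.0
```

Call:
{"op": "send_rows", "data": {
  "commands": [
    [0,0,3,0,0,0],
    [0,0,3,0,0,0],
    [0,0,2,0,0,0],
    [0,0,0,0,0,0]
  ]
}}

```text
time_s: 8.55
tool_pos: [0.4725, 0.2049, 0.1261]
tool_rot: [-3.141, 0.0, 1.483]
force: [-1.3, 0.1, -4.7]
gripper_width: 0.0132
grip_force: 59.1
```

Call:
{"op": "send_rows", "data": {
  "commands": [
    [0,0,2,0,0,0],
    [0,0,2,0,0,0],
    [0,0,2,0,0,0],
    [0,0,0,0,0,0]
  ]
}}

```text
time_s: 9.05
tool_pos: [0.4726, 0.2049, 0.1201]
tool_rot: [-3.141, 0.0, 1.483]
force: [0.2, -0.2, -4.9]
gripper_width: 0.0132
grip_force: 59.1
```

Call:
{"op": "send_rows", "data": {
  "commands": [
    [0,0,1,0,0,0],
    [0,0,0,0,0,0]
  ]
}}

```text
time_s: 9.3
tool_pos: [0.4726, 0.2049, 0.1198]
tool_rot: [3.141, -0.0, 1.483]
force: [-4.1, -1.3, 7.9]
gripper_width: 0.0131
grip_force: 60.8
```

Call:
{"op": "send_rows", "data": {
  "commands": [
    [0,0,0,0,0,0],
    [0,0,0,0,0,0],
    [0,0,0,0,0,0],
    [0,0,0,0,0,0]
  ],
  "grip": 85
}}

```text
time_s: 9.8
tool_pos: [0.4726, 0.2049, 0.1193]
tool_rot: [3.142, -0.0, 1.483]
force: [0.5, 0.5, 1.1]
gripper_width: 0.0837
grip_force: 0.0
```

Call:
{"op": "send_rows", "data": {
  "commands": [
    [0,0,-15,0,0,0],
    [0,0,-30,0,0,0],
    [0,0,-30,0,0,0],
    [0,0,0,0,0,-10.6],
    [0,0,0,0,0,-10.6],
    [0,0,0,0,0,-10.6],
    [0,0,0,0,0,-10.6],
    [0,0,0,0,0,-10.6],
    [0,0,0,0,0,-10.6],
    [0,0,0,0,0,-10.6],
    [0,0,0,0,0,-10.6]
  ]
}}

```text
time_s: 11.18
tool_pos: [0.4727, 0.2049, 0.1953]
tool_rot: [3.141, 0.001, 2.969]
force: [0.7, -0.1, 0.4]
gripper_width: 0.0849
grip_force: 0.0
```

Call:
{"op": "send_rows", "data": {
  "commands": [
    [0,0,0,0,0,-10.6],
    [0,0,0,0,0,-10.6],
    [0,0,0,0,0,-10.6],
    [0,0,0,0,0,-8]
  ]
}}

```text
time_s: 11.68
tool_pos: [0.4727, 0.205, 0.1953]
tool_rot: [-3.141, 0.001, -2.62]
force: [1.2, 0.6, 0.6]
gripper_width: 0.0849
grip_force: 0.0
```

```bash
python3 - <<'E'
from h import *
s=telemetry.read_state(); print(s['tool_pos'],s['tool_rot'],s['force'],s['ft_torque'],s['joint_pos'].round(3))
cs=cam('scene','scene5.png'); ct=cam('top','top5.png')
def tri(us,ut):
    A=[];b=[]
    for c,u in((cs,us),(ct,ut)):
        o,d=ray(c,[u]); d=d[0]/np.linalg.norm(d[0]); M=np.eye(3)-np.outer(d,d); A.append(M); b.append(M@o)
    X=np.linalg.lstsq(np.vstack(A),np.hstack(b),rcond=None)[0]; return X.round(4),(proj(cs,X)[0]-us).round(2),(proj(ct,X)[0]-ut).round(2)
print(tri((245.7,209.8),(192.29,203.93))); print(tri((301.5,181.2),(281.51,234.86)))
im=cv2.imread('pics/scene5.png')
cv2.imwrite('pics/crop7.png',cv2.resize(im[165:250,215:335],None,fx=6.5,fy=6.5,interpolation=cv2.INTER_CUBIC))
E
```

```text
[0.47267882 0.2049532  0.19530675] [-3.14141974e+00  7.42324738e-04 -2.62013795e+00] [1.18651874 0.5978927  0.6090985 ] [0.02035507 0.00504048 0.03476236] [ 0.293  0.411  1.686 -0.     1.044 -1.799]
(array([0.4844, 0.3279, 0.1158]), array([-0.12, -0.04]), array([0.05, 0.14]))
(array([0.463 , 0.0763, 0.1131]), array([-0.09, -0.02]), array([0.04, 0.11]))
```

View pics/crop7.png

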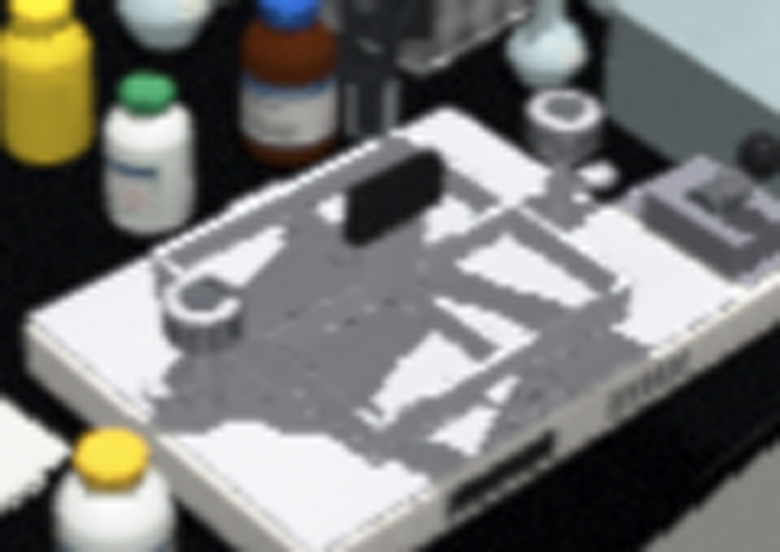

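The carrier lies flat on the deck, with the handle at (390,195). The heads are at (205,300) left and (565,115) right. Next is the left screw.

Call:
{"op": "send_rows", "data": {
  "commands": [
    [-35.7,50.3,0,0,0,0],
    [-35.7,50.4,0,0,0,0],
    [0,0,0,0,0,0]
  ]
}}

```text
time_s: 12.15
tool_pos: [0.4852, 0.3314, 0.1948]
tool_rot: [3.141, 0.002, -2.626]
force: [0.3, -0.8, -0.1]
gripper_width: 0.0848
grip_force: 0.0
```

Call:
{"op": "send_rows", "data": {
  "commands": [
    [0,0,30,0,0,0],
    [0,0,30,0,0,0],
    [0,0,0,0,0,0]
  ]
}}

```text
time_s: 12.52
tool_pos: [0.484, 0.3267, 0.1332]
tool_rot: [-3.142, -0.004, -2.628]
force: [-0.1, -0.6, 0.4]
gripper_width: 0.0852
grip_force: 0.0
```

Call:
{"op": "send_rows", "data": {
  "commands": [
    [0,0,10,0,0,0],
    [0,0,8.5,0,0,0],
    [0,0,0,0,0,0],
    [0,0,0,0,0,0]
  ]
}}

```text
time_s: 13.02
tool_pos: [0.4852, 0.3278, 0.1161]
tool_rot: [-3.142, 0.0, -2.626]
force: [1.2, 0.1, -0.2]
gripper_width: 0.0847
grip_force: 0.0
```

Call:
{"op": "send_rows", "data": {
  "commands": [
    [0,0,0,0,0,0],
    [0,0,0,0,0,0],
    [0,0,0,0,0,0],
    [0,0,0,0,0,0],
    [0,0,0,0,0,0],
    [0,0,0,0,0,0]
  ],
  "grip": 0
}}

```text
time_s: 13.78
tool_pos: [0.4851, 0.3279, 0.1162]
tool_rot: [3.141, 0.001, -2.626]
force: [-1.3, 0.1, 5.4]
gripper_width: 0.0357
grip_force: 59.2
```

```bash
cat > st.py <<'E'
from h import *
s=telemetry.read_state(); print(s['tool_pos'].round(4),np.degrees(s['tool_rot']).round(2),'F',s['force'].round(2),'M',s['ft_torque'].round(3),'q6',np.degrees(s['joint_pos'][5]).round(1),'e6',s['effort'][5].round(3),s['gripper_width'].round(4))
E
python3 st.py
```

```text
Traceback (most recent call last):
  File "st.py", line 2, in <module>
    s=telemetry.read_state(); print(s['tool_pos'].round(4),np.degrees(s['tool_rot']).round(2),'F',s['force'].round(2),'M',s['ft_torque'].round(3),'q6',np.degrees(s['joint_pos'][5]).round(1),'e6',s['effort'][5].round(3),s['gripper_width'].round(4))
                                                                                                                                                                                                                           ^^^^^^^^^^^^^^^^^^^^^^^^
AttributeError: 'float' object has no attribute 'round'
```

Call:
{"op": "send_rows", "data": {
  "commands": [
    [0,0,0.17,0,0,10],
    [0,0,0.17,0,0,10],
    [0,0,0.17,0,0,10],
    [0,0,0.18,0,0,10],
    [0,0,0.18,0,0,10],
    [0,0,0.18,0,0,10],
    [0,0,0,0,0,0]
  ]
}}

```text
time_s: 14.65
tool_pos: [0.485, 0.3272, 0.1151]
tool_rot: [-3.141, 0.0, 2.607]
force: [-0.9, -5.4, 7.4]
gripper_width: 0.0362
grip_force: 59.4
```

```bash
sed -i "s/s\['gripper_width'\].round(4)/s['gripper_width']/" st.py; python3 st.py
```

```text
[0.485  0.3272 0.1151] [-1.7996e+02  2.0000e-02  1.4940e+02] F [-0.88 -5.4   7.42] M [-1.088  0.246 -0.062] q6 -31.2 e6 2.643 0.03621675820649569
```

Call:
{"op": "send_rows", "data": {
  "commands": [
    [0,0,0.18,0,0,10],
    [0,0,0.18,0,0,10],
    [0,0,0.18,0,0,10],
    [0,0,0.18,0,0,10],
    [0,0,0.18,0,0,10],
    [0,0,0.18,0,0,10]
  ]
}}

```text
time_s: 15.4
tool_pos: [0.4844, 0.327, 0.1139]
tool_rot: [-3.14, 0.001, 1.558]
force: [-5.2, -7.1, 11.1]
gripper_width: 0.0361
grip_force: 59.6
```

```bash
python3 st.py
```

```text
[0.4844 0.327  0.1139] [-1.7993e+02  7.0000e-02  8.9250e+01] F [-5.24 -7.14 11.11] M [-1.104  0.982  0.   ] q6 29.0 e6 -4.572 0.0360894361047933
```

Call:
{"op": "send_rows", "data": {
  "commands": [
    [0,0,0,0,0,0]
  ]
}}

```text
time_s: 15.52
tool_pos: [0.4844, 0.327, 0.1139]
tool_rot: [-3.14, 0.001, 1.56]
force: [-4.2, -6.9, 11.0]
gripper_width: 0.0363
grip_force: 59.6
```

```bash
python3 st.py
```

```text
[0.4844 0.327  0.1139] [-1.7993e+02  7.0000e-02  8.9400e+01] F [-4.2  -6.9  11.03] M [-1.124  0.864 -0.041] q6 28.8 e6 2.639 0.03630695517610906
```

```bash
cat > avg.py <<'E'
from h import *
L=[]
for i in range(6):
    s=telemetry.read_state(); L.append(np.r_[s['ft_torque'],s['force']]); imaging.read_camera('top')
L=np.array(L); print('Mz',L[:,2].round(3),'mean',L.mean(0).round(3),'yaw',np.degrees(s['tool_rot'][2]).round(2),'z',s['tool_pos'][2].round(4),'t',s['time_s'])
E
python3 avg.py
```

```text
Mz [-0.041 -0.005 -0.065 -0.056 -0.013 -0.054] mean [-1.129  0.873 -0.039 -4.352 -6.419 10.953] yaw 89.57 z 0.1139 t 15.775
```

Call:
{"op": "send_rows", "data": {
  "commands": [
    [0,0,0.07,0,0,4],
    [0,0,0.07,0,0,4]
  ]
}}

```text
time_s: 16.08
tool_pos: [0.4843, 0.327, 0.1138]
tool_rot: [-3.14, 0.001, 1.421]
force: [-4.9, -5.2, 10.9]
gripper_width: 0.0362
grip_force: 59.6
```

```bash
python3 avg.py
```

```text
Mz [ 0.067 -0.013  0.012 -0.024 -0.064 -0.039] mean [-1.0680e+00  9.5700e-01 -1.0000e-02 -5.0580e+00 -6.2070e+00  1.0892e+01] yaw 81.57 z 0.1138 t 16.325
```

Call:
{"op": "send_rows", "data": {
  "commands": [
    [0,0,0.07,0,0,4],
    [0,0,0.07,0,0,4]
  ]
}}

```text
time_s: 16.62
tool_pos: [0.4842, 0.327, 0.1136]
tool_rot: [-3.141, 0.002, 1.282]
force: [-5.7, -5.6, 11.0]
gripper_width: 0.0362
grip_force: 59.7
```

```bash
python3 avg.py
```

```text
Mz [ 0.003 -0.047 -0.056 -0.004 -0.07  -0.013] mean [-0.988  1.013 -0.031 -5.406 -5.608 11.217] yaw 73.57 z 0.1136 t 16.875
```

Call:
{"op": "send_rows", "data": {
  "commands": [
    [0,0,0.07,0,0,4],
    [0,0,0.07,0,0,4]
  ]
}}

```text
time_s: 17.18
tool_pos: [0.4842, 0.3271, 0.1135]
tool_rot: [-3.141, 0.002, 1.142]
force: [-5.2, -6.0, 10.5]
gripper_width: 0.0358
grip_force: 59.7
```

```bash
python3 avg.py
```

```text
Mz [ 0.006  0.012 -0.016 -0.039 -0.05  -0.021] mean [-0.933  1.108 -0.018 -6.075 -5.596 10.921] yaw 65.57 z 0.1135 t 17.425
```

Call:
{"op": "send_rows", "data": {
  "commands": [
    [0,0,0.07,0,0,4],
    [0,0,0.07,0,0,4]
  ]
}}

```text
time_s: 17.73
tool_pos: [0.4841, 0.3271, 0.1133]
tool_rot: [-3.141, 0.002, 1.003]
force: [-5.8, -5.5, 11.1]
gripper_width: 0.0357
grip_force: 59.7
```

```bash
python3 avg.py
```

```text
Mz [ 0.055  0.03  -0.027 -0.058 -0.116 -0.05 ] mean [-0.834  1.171 -0.028 -6.271 -5.251 11.295] yaw 57.57 z 0.1134 t 17.975
```

Call:
{"op": "send_rows", "data": {
  "commands": [
    [0,0,0.07,0,0,4],
    [0,0,0.07,0,0,4]
  ]
}}

```text
time_s: 18.27
tool_pos: [0.4841, 0.3271, 0.1132]
tool_rot: [-3.141, 0.002, 0.863]
force: [-7.1, -4.6, 11.1]
gripper_width: 0.0357
grip_force: 59.7
```

```bash
python3 avg.py
```

```text
Mz [ 0.073 -0.093 -0.061 -0.045 -0.075 -0.043] mean [-0.783  1.251 -0.041 -6.6   -4.659 10.995] yaw 49.57 z 0.1132 t 18.525
```

Call:
{"op": "send_rows", "data": {
  "commands": [
    [0,0,0.07,0,0,4],
    [0,0,0.03,0,0,2]
  ]
}}

```text
time_s: 18.82
tool_pos: [0.484, 0.3272, 0.1131]
tool_rot: [-3.141, 0.002, 0.759]
force: [-6.5, -4.0, 12.6]
gripper_width: 0.036
grip_force: 59.8
```

```bash
python3 avg.py
```

```text
Mz [ 0.16   0.178  0.038 -0.008  0.007  0.011] mean [-0.713  1.274  0.064 -7.445 -4.292 11.91 ] yaw 43.57 z 0.1131 t 19.075
```

Call:
{"op": "send_rows", "data": {
  "commands": [
    [0,0,0.07,0,0,4],
    [0,0,0.03,0,0,2]
  ]
}}

```text
time_s: 19.38
tool_pos: [0.484, 0.3272, 0.1131]
tool_rot: [-3.141, 0.002, 0.654]
force: [-8.0, -3.6, 13.1]
gripper_width: 0.0361
grip_force: 59.9
```

```bash
python3 avg.py
```

```text
Mz [0.172 0.165 0.113 0.027 0.033 0.009] mean [-0.654  1.339  0.086 -7.572 -4.292 13.08 ] yaw 37.58 z 0.1131 t 19.625
```

Call:
{"op": "send_rows", "data": {
  "commands": [
    [0,0,0,0,0,2.5]
  ]
}}

```text
time_s: 19.8
tool_pos: [0.484, 0.3273, 0.1131]
tool_rot: [-3.141, 0.002, 0.612]
force: [-7.2, -3.7, 12.2]
gripper_width: 0.0364
grip_force: 59.9
```

```bash
python3 avg.py
```

```text
Mz [0.217 0.214 0.066 0.107 0.07  0.024] mean [-0.639  1.384  0.116 -7.86  -3.926 12.644] yaw 35.08 z 0.1131 t 20.05
```

The torque steps up at the stop and rises to about 0.22 N m, which means the left screw is snug. I'll release it and go to the right screw.

Call:
{"op": "send_rows", "data": {
  "commands": [
    [0,0,0,0,0,0],
    [0,0,0,0,0,0],
    [0,0,0,0,0,0],
    [0,0,0,0,0,0],
    [0,0,-30,0,0,0],
    [0,0,-50,0,0,0],
    [0,0,0,0,0,-10.2],
    [0,0,0,0,0,-10.2],
    [0,0,0,0,0,-10.2],
    [0,0,0,0,0,-10.2],
    [0,0,0,0,0,-10.2],
    [0,0,0,0,0,-10.2]
  ],
  "grip": 85
}}

```text
time_s: 21.6
tool_pos: [0.485, 0.3277, 0.1927]
tool_rot: [-3.142, 0.0, 1.686]
force: [0.4, -0.3, -0.6]
gripper_width: 0.0853
grip_force: 0.0
```

Call:
{"op": "send_rows", "data": {
  "commands": [
    [0,0,0,0,0,-10.2],
    [0,0,0,0,0,-10.2],
    [0,0,0,0,0,-10.2],
    [0,0,0,0,0,-10.2],
    [0,0,0,0,0,-10.2],
    [0,0,0,0,0,-10.2],
    [0,0,0,0,0,-10.2],
    [0,0,0,0,0,-10.2],
    [0,0,0,0,0,-10.2]
  ]
}}

```text
time_s: 22.72
tool_pos: [0.485, 0.3277, 0.1927]
tool_rot: [-3.142, -0.0, -2.995]
force: [-0.7, -0.3, 0.2]
gripper_width: 0.085
grip_force: 0.0
```

Call:
{"op": "send_rows", "data": {
  "commands": [
    [11.1,-49.1,0,0,0,0],
    [11.1,-49.1,0,0,0,0],
    [11.1,-49.1,0,0,0,0],
    [11.1,-49.1,0,0,0,0],
    [11.1,-49.1,0,0,0,0],
    [0,0,0,0,0,0],
    [0,0,0,0,0,0]
  ]
}}

```text
time_s: 23.6
tool_pos: [0.4647, 0.077, 0.1928]
tool_rot: [3.141, 0.0, -3.002]
force: [-0.3, 0.2, -0.3]
gripper_width: 0.0847
grip_force: 0.0
```

```bash
python3 st.py
```

```text
[0.4647 0.077  0.1928] [ 1.7999e+02  2.0000e-02 -1.7198e+02] F [-0.29  0.24 -0.27] M [ 0.031  0.045 -0.041] q6 -95.9 e6 -0.129 0.08474553212908163
```

Call:
{"op": "send_rows", "data": {
  "commands": [
    [1.8,-0.5,30,0,0,0],
    [0,0,30,0,0,0],
    [0,0,15,0,0,0],
    [0,0,4,0,0,0],
    [0,0,0,0,0,0]
  ]
}}

```text
time_s: 24.22
tool_pos: [0.463, 0.0768, 0.1139]
tool_rot: [3.142, 0.0, -3.0]
force: [0.4, -0.4, 0.4]
gripper_width: 0.085
grip_force: 0.0
```

Call:
{"op": "send_rows", "data": {
  "commands": [
    [0,0,0,0,0,0],
    [0,0,0,0,0,0],
    [0,0,0,0,0,0],
    [0,0,0,0,0,0],
    [0,0,0,0,0,0],
    [0,0,0,0,0,0]
  ],
  "grip": 0
}}

```text
time_s: 24.98
tool_pos: [0.4631, 0.0762, 0.1143]
tool_rot: [3.141, 0.001, -3.001]
force: [-1.1, 1.5, 8.5]
gripper_width: 0.036
grip_force: 58.8
```

Call:
{"op": "send_rows", "data": {
  "commands": [
    [0,0,0.18,0,0,10],
    [0,0,0.18,0,0,10],
    [0,0,0.18,0,0,10],
    [0,0,0.18,0,0,10],
    [0,0,0.18,0,0,10],
    [0,0,0.18,0,0,10]
  ]
}}

```text
time_s: 25.72
tool_pos: [0.4628, 0.0759, 0.1132]
tool_rot: [3.141, 0.0, 2.229]
force: [-2.7, -3.1, 11.4]
gripper_width: 0.0362
grip_force: 58.9
```

```bash
python3 avg.py
```

```text
Mz [ 0.053 -0.05  -0.09  -0.085 -0.076 -0.091] mean [-0.41   0.594 -0.056 -2.941 -2.095 11.344] yaw 128.06 z 0.1132 t 25.975
```

Turned 60° so far with no stop felt. The earliest possible stop is at about 126°.

Call:
{"op": "send_rows", "data": {
  "commands": [
    [0,0,0.18,0,0,10],
    [0,0,0.18,0,0,10],
    [0,0,0.18,0,0,10],
    [0,0,0.18,0,0,10],
    [0,0,0.18,0,0,10],
    [0,0,0.18,0,0,10]
  ]
}}

```text
time_s: 26.78
tool_pos: [0.4624, 0.076, 0.1121]
tool_rot: [-3.141, 0.0, 1.182]
force: [-4.4, -0.7, 13.7]
gripper_width: 0.0358
grip_force: 59.1
```

```bash
python3 avg.py
```

```text
Mz [ 0.05  -0.103 -0.093 -0.035 -0.034 -0.101] mean [-0.074  0.919 -0.053 -4.583 -0.909 13.355] yaw 68.06 z 0.1121 t 27.025
```

Call:
{"op": "send_rows", "data": {
  "commands": [
    [0,0,0.07,0,0,4],
    [0,0,0.07,0,0,4]
  ]
}}

```text
time_s: 27.32
tool_pos: [0.4624, 0.0761, 0.1119]
tool_rot: [-3.141, 0.0, 1.046]
force: [-5.1, -0.4, 13.0]
gripper_width: 0.0362
grip_force: 59.1
```

```bash
python3 avg.py
```

```text
Mz [ 0.071 -0.011 -0.109 -0.054 -0.102 -0.05 ] mean [ 8.0000e-03  9.6600e-01 -4.3000e-02 -4.9240e+00 -4.3700e-01  1.3453e+01] yaw 60.06 z 0.1119 t 27.575
```

Call:
{"op": "send_rows", "data": {
  "commands": [
    [0,0,0.07,0,0,4],
    [0,0,0.04,0,0,2]
  ]
}}

```text
time_s: 27.88
tool_pos: [0.4623, 0.0761, 0.1118]
tool_rot: [-3.141, 0.0, 0.942]
force: [-4.9, 0.3, 13.3]
gripper_width: 0.0365
grip_force: 59.1
```

```bash
python3 avg.py
```

```text
Mz [ 0.078  0.043 -0.052 -0.059 -0.065 -0.026] mean [ 7.8000e-02  9.9900e-01 -1.3000e-02 -5.2040e+00 -1.4700e-01  1.3785e+01] yaw 54.05 z 0.1118 t 28.125
```

Call:
{"op": "send_rows", "data": {
  "commands": [
    [0,0,0.07,0,0,4],
    [0,0,0.04,0,0,2]
  ]
}}

```text
time_s: 28.42
tool_pos: [0.4623, 0.0761, 0.1117]
tool_rot: [-3.141, 0.0, 0.837]
force: [-4.5, 0.6, 14.0]
gripper_width: 0.036
grip_force: 59.1
```

```bash
python3 avg.py
```

```text
Mz [ 0.065 -0.029 -0.024 -0.053 -0.064 -0.05 ] mean [ 0.156  1.001 -0.026 -5.208  0.287 13.863] yaw 48.06 z 0.1117 t 28.675
```

Call:
{"op": "send_rows", "data": {
  "commands": [
    [0,0,0.07,0,0,4],
    [0,0,0.04,0,0,2]
  ]
}}

```text
time_s: 28.98
tool_pos: [0.4623, 0.0762, 0.1116]
tool_rot: [-3.141, 0.0, 0.732]
force: [-5.4, 0.1, 13.5]
gripper_width: 0.0362
grip_force: 59.1
```

```bash
python3 avg.py
```

```text
Mz [-0.008 -0.025 -0.132 -0.08  -0.082 -0.093] mean [ 0.205  1.024 -0.07  -5.286  0.999 13.823] yaw 42.05 z 0.1116 t 29.225
```

Call:
{"op": "send_rows", "data": {
  "commands": [
    [0,0,0.07,0,0,4],
    [0,0,0.04,0,0,2]
  ]
}}

```text
time_s: 29.52
tool_pos: [0.4623, 0.0762, 0.1115]
tool_rot: [-3.141, 0.0, 0.628]
force: [-4.3, 1.3, 13.7]
gripper_width: 0.0364
grip_force: 59.1
```

```bash
python3 avg.py
```

```text
Mz [ 0.021 -0.002 -0.078 -0.077 -0.114 -0.044] mean [ 0.335  1.005 -0.049 -5.521  0.958 14.192] yaw 36.05 z 0.1115 t 29.775
```

Call:
{"op": "send_rows", "data": {
  "commands": [
    [0,0,0.07,0,0,4],
    [0,0,0.04,0,0,2]
  ]
}}

```text
time_s: 30.08
tool_pos: [0.4623, 0.0762, 0.1114]
tool_rot: [-3.141, 0.0, 0.523]
force: [-4.4, 1.7, 13.3]
gripper_width: 0.0362
grip_force: 59.2
```

```bash
python3 avg.py
```

```text
Mz [ 0.052 -0.002 -0.07  -0.092 -0.144 -0.065] mean [ 0.379  1.004 -0.054 -5.336  1.434 14.046] yaw 30.05 z 0.1114 t 30.325
```

Call:
{"op": "send_rows", "data": {
  "commands": [
    [0,0,0.07,0,0,4],
    [0,0,0.04,0,0,2]
  ]
}}

```text
time_s: 30.62
tool_pos: [0.4623, 0.0762, 0.1113]
tool_rot: [-3.141, 0.0, 0.418]
force: [-6.1, 2.8, 15.6]
gripper_width: 0.0359
grip_force: 59.3
```

```bash
python3 avg.py
```

```text
Mz [ 0.16   0.167  0.059 -0.045  0.014  0.024] mean [ 0.468  1.04   0.063 -5.613  2.275 15.168] yaw 24.06 z 0.1113 t 30.875
```

Call:
{"op": "send_rows", "data": {
  "commands": [
    [0,0,0.07,0,0,4],
    [0,0,0.04,0,0,2]
  ]
}}

```text
time_s: 31.18
tool_pos: [0.4624, 0.0762, 0.1113]
tool_rot: [-3.141, 0.0, 0.314]
force: [-6.3, 2.0, 16.9]
gripper_width: 0.0362
grip_force: 59.4
```

```bash
python3 avg.py
```

```text
Mz [0.185 0.172 0.166 0.114 0.07  0.065] mean [ 0.533  1.072  0.129 -5.908  2.053 17.197] yaw 18.06 z 0.1113 t 31.425
```

Call:
{"op": "send_rows", "data": {
  "commands": [
    [0,0,0,0,0,2]
  ]
}}

```text
time_s: 31.6
tool_pos: [0.4624, 0.0763, 0.1113]
tool_rot: [-3.141, 0.0, 0.28]
force: [-5.6, 2.1, 17.2]
gripper_width: 0.0363
grip_force: 59.4
```

```bash
python3 avg.py
```

```text
Mz [0.23  0.194 0.127 0.101 0.13  0.128] mean [ 0.538  1.072  0.151 -5.631  2.331 17.162] yaw 16.06 z 0.1113 t 31.85
```

Call:
{"op": "send_rows", "data": {
  "commands": [
    [0,0,0,0,0,0],
    [0,0,0,0,0,0],
    [0,0,0,0,0,0],
    [0,0,0,0,0,0],
    [0,0,-30,0,0,0],
    [0,0,-50,0,0,0],
    [0,0,-50,0,0,0],
    [0,0,0,0,0,0]
  ],
  "grip": 85
}}

```text
time_s: 32.9
tool_pos: [0.4645, 0.0762, 0.244]
tool_rot: [3.14, -0.006, 0.28]
force: [0.1, 0.2, -0.2]
gripper_width: 0.0851
grip_force: 0.0
```

```bash
python3 st.py; python3 - <<'E'
from h import *
c=cam('scene','scene8.png'); cam('top','top8.png')
a=cv2.imread('pics/scene8.png')[120:270,200:360]; b=cv2.imread('pics/top8.png')[150:300,120:320]
cv2.imwrite('pics/crop8.png',cv2.resize(np.hstack([a,b]),None,fx=2.2,fy=2.2,interpolation=cv2.INTER_CUBIC))
hsv=cv2.cvtColor(c['pixels'],cv2.COLOR_RGB2HSV)
for n,lo,hi in(('blue',100,130),('green',50,90),('yellow',20,32)):
    m=((hsv[...,0]>=lo)&(hsv[...,0]<=hi)&(hsv[...,1]>120)&(hsv[...,2]>60)).astype(np.uint8)
    k,l,s,ce=cv2.connectedComponentsWithStats(m)
    for i in range(1,k):
        if s[i][4]>15 and 150<ce[i][0]<400 and ce[i][1]>100: print(n,s[i].tolist(),ce[i].round(1))
E
```

```text
[0.4645 0.0762 0.244 ] [179.91  -0.36  16.07] F [ 0.14  0.23 -0.22] M [ 0.013 -0.038  0.034] q6 76.0 e6 -0.0 0.0851227111248088
blue [236, 132, 6, 6, 23] [238.7 134.4]
blue [359, 132, 8, 6, 41] [362.4 134.5]
blue [196, 137, 8, 7, 42] [199.1 140.5]
blue [254, 162, 10, 7, 56] [258.9 165.1]
blue [147, 352, 78, 32, 1208] [185.8 373. ]
green [233, 176, 9, 6, 43] [237.1 178.5]
yellow [255, 89, 41, 62, 439] [280.1 106.5]
yellow [214, 162, 16, 28, 369] [221.4 176.2]
yellow [234, 225, 11, 9, 78] [238.8 229.1]
```

View pics/crop8.png

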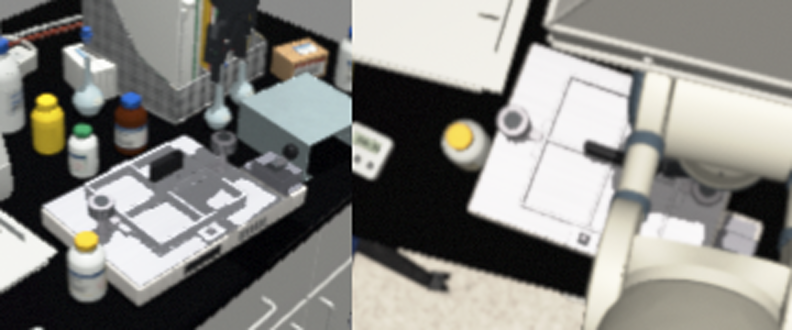

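The shaker shows both dogs turned in, the carrier flat, and the near peg through the lug at (212,232). The bottles stand at (130,125) amber, (83,150) green-cap and (87,265) yellow-cap. Now to measure the bottles.

```bash
cat > bot.py <<'E'
from h import *
from scipy.optimize import least_squares
cs=cam('scene'); hs=cv2.cvtColor(cs['pixels'],cv2.COLOR_RGB2HSV); px=cs['pixels'].astype(int)
def cap(hsv,lo,hi,x0,x1,y0,y1,amax=150):
    m=((hsv[...,0]>=lo)&(hsv[...,0]<=hi)&(hsv[...,1]>110)&(hsv[...,2]>60)).astype(np.uint8)
    k,l,s,ce=cv2.connectedComponentsWithStats(m)
    c=[(s[i],ce[i]) for i in range(1,k) if 20<s[i][4]<amax and x0<ce[i][0]<x1 and y0<ce[i][1]<y1]
    return [(a.tolist(),b.round(2).tolist()) for a,b in c]
def sil(u,vc,n):
    "profile below cap: width per row and bottom row of non-black column"
    out=[]
    for v in range(int(vc)-6,int(vc)+45):
        row=px[v].max(1); a=int(u)
        if row[a]<45: break
        l=a
        while row[l-1]>=45 and a-l<16: l-=1
        r_=a
        while row[r_+1]>=45 and r_-a<16: r_+=1
        out.append((v,l,r_))
    print(n,[(v,l,r_,r_-l+1) for v,l,r_ in out[4::3]],'bottom',out[-1])
for n,lo,hi,b in(('amber',100,130,(245,275,150,185)),('green',50,90,(225,250,165,195)),('yel',18,32,(225,255,215,245))):
    for x in cap(hs,lo,hi,*b):
        print(n,x)
        sil(x[1][0],x[1][1],n)
        for H in(.088,.100,.106): print('  H',H,onz(cs,[[x[1][0],x[0][1]+2.5]],H)[0].round(3))
ct=cam('top'); ht=cv2.cvtColor(ct['pixels'],cv2.COLOR_RGB2HSV)
for x in cap(ht,18,32,130,200,190,230): print('top yel',x,onz(ct,[x[1]],.1)[0].round(4), onz(ct,[x[1]],.106)[0].round(4))
E
python3 bot.py
```

```text
amber ([254, 162, 10, 7, 57], [258.98, 165.12])
amber [(163, 242, 274, 33), (166, 255, 274, 20), (169, 253, 274, 22), (172, 252, 266, 15), (175, 253, 265, 13), (178, 252, 266, 15), (181, 252, 266, 15), (184, 252, 266, 15), (187, 254, 264, 11)] bottom (189, 256, 262)
  H 0.088 [0.674 0.075 0.088]
  H 0.1 [0.66  0.089 0.1  ]
  H 0.106 [0.654 0.096 0.106]
green ([233, 176, 9, 6, 43], [237.09, 178.47])Traceback (most recent call last):
  File "bot.py", line 24, in <module>
    sil(x[1][0],x[1][1],n)
    ~~~^^^^^^^^^^^^^^^^^^^
  File "bot.py", line 20, in sil
    print(n,[(v,l,r_,r_-l+1) for v,l,r_ in out[4::3]],'bottom',out[-1])
                                                               ~~~^^^^
IndexError: list index out of range
```

```bash
sed -i 's/if row\[a\]<45: break/if row[a]<45:\n            if v<vc+8: continue\n            break/' bot.py; cat >> bot.py <<'E'
print('base-front points', onz(cs,[[259,189.5]],0).round(3))
E
python3 bot.py
```

```text
amber ([254, 162, 10, 7, 57], [258.98, 165.12])
amber [(163, 242, 274, 33), (166, 255, 274, 20), (169, 253, 274, 22), (172, 252, 266, 15), (175, 253, 265, 13), (178, 252, 266, 15), (181, 252, 266, 15), (184, 252, 266, 15), (187, 254, 264, 11)] bottom (189, 256, 262)
  H 0.088 [0.674 0.075 0.088]
  H 0.1 [0.66  0.089 0.1  ]
  H 0.106 [0.654 0.096 0.106]
green ([233, 176, 9, 6, 43], [237.09, 178.47])
green [(180, 233, 242, 10), (183, 221, 244, 24), (186, 221, 244, 24), (189, 231, 244, 14), (192, 231, 244, 14), (195, 231, 244, 14), (198, 232, 244, 13), (201, 237, 237, 1)] bottom (201, 237, 237)
  H 0.088 [0.663 0.2   0.088]
  H 0.1 [0.65  0.212 0.1  ]
  H 0.106 [0.643 0.218 0.106]
yel ([234, 225, 11, 9, 79], [238.87, 229.05])
yel [(227, 225, 254, 30), (230, 228, 254, 27), (233, 231, 254, 24), (236, 230, 254, 25), (239, 230, 254, 25), (242, 231, 254, 24), (245, 231, 254, 24), (248, 231, 254, 24), (251, 231, 248, 18), (254, 232, 247, 16), (257, 237, 241, 5)] bottom (257, 237, 241)
  H 0.088 [0.461 0.38  0.088]
  H 0.1 [0.451 0.389 0.1  ]
  H 0.106 [0.446 0.393 0.106]
top yel ([163, 206, 12, 12, 114], [168.14, 211.39]) [0.4512 0.3894 0.1   ] [0.4503 0.3879 0.106 ]
base-front points [[0.643 0.106 0.   ]]
```

Both cameras agree that the yellow-cap bottle is at (0.451,0.389) with H = 0.100, which makes it bottle_2. It has been knocked about 3 cm since the start. Amber is at about (0.656,0.093) and green at about (0.663,0.200). I'll check the obstacles around the rear bottles.

```bash
python3 - <<'E'
from h import *
c=cam('scene','scene9.png')
P=lambda n,u,v,z: print(n,onz(c,[[u,v]],z)[0].round(3))
P('lookalike cap',221.4,165,.1); P('left flask stopper',238.7,134,.144); P('basket corner',280,175,0); P('flask2 stopper',(160+422/3),100+147/3,.144)
P('green basefront',237.5,201,0); P('basket left end bottom',160+240/3,100+160/3,0)
P('white box',160+240/3,100+190/3,0)
im=cv2.imread('pics/scene9.png'); cv2.imwrite('pics/crop9.png',cv2.resize(im[115:215,190:320],None,fx=6,fy=6,interpolation=cv2.INTER_CUBIC))
E
```

```text
lookalike cap [0.759 0.192 0.1  ]
left flask stopper [0.834 0.031 0.144]
basket corner [ 0.653 -0.028  0.   ]
flask2 stopper [ 0.577 -0.054  0.144]
green basefront [0.649 0.215 0.   ]
basket left end bottom [ 0.897 -0.031  0.   ]
white box [0.836 0.027 0.   ]
```

View pics/crop9.png

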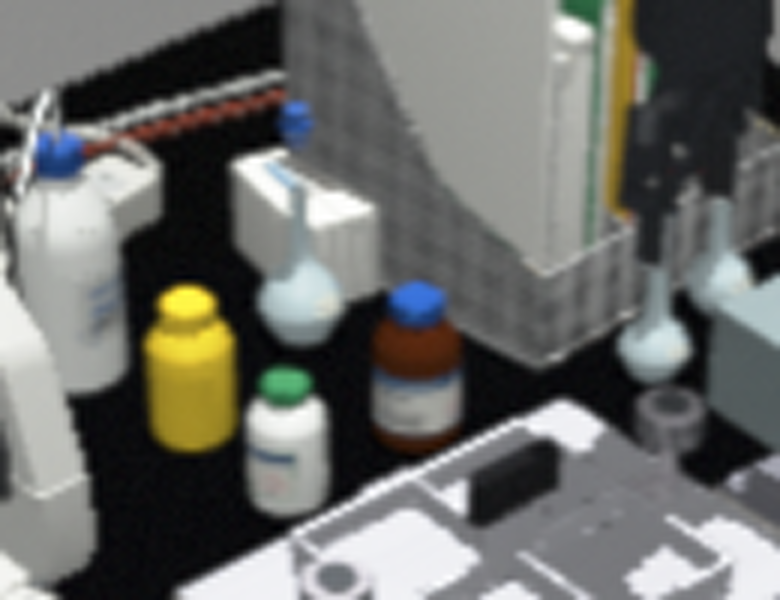

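The crop shows amber at (418,370), green at (287,440), and the look-alike at (190,370). The basket corner is at (540,365), and the flasks are clear of my paths. Going for the green bottle (bottle_3) first.

Call:
{"op": "send_rows", "data": {
  "commands": [
    [0,0,0,0,0,-8.1],
    [0,0,0,0,0,-8.1],
    [0,0,0,0,0,-8.1],
    [0,0,0,0,0,-8.1],
    [45,13.4,0,0,0,0],
    [45,13.4,0,0,0,0],
    [45,13.4,0,0,0,0],
    [45,13.4,0,0,0,0],
    [45,13.4,0,0,0,0],
    [0,0,0,0,0,0]
  ]
}}

```text
time_s: 34.45
tool_pos: [0.6637, 0.2015, 0.2386]
tool_rot: [-3.141, 0.001, 0.847]
force: [-0.1, 0.7, -0.4]
gripper_width: 0.0854
grip_force: 0.0
```

```bash
python3 st.py; python3 bot.py | grep -A5 green
```

```text
[0.6637 0.2015 0.2386] [-1.7995e+02  5.0000e-02  4.8530e+01] F [-0.15  0.74 -0.41] M [ 0.023  0.015 -0.024] q6 53.4 e6 0.366 0.08539785330560265
green ([233, 177, 9, 5, 37], [237.0, 178.95])
green [(180, 233, 241, 9), (183, 231, 244, 14), (186, 231, 244, 14), (189, 231, 244, 14), (192, 231, 244, 14), (195, 231, 244, 14), (198, 232, 244, 13), (201, 237, 237, 1)] bottom (201, 237, 237)
  H 0.088 [0.659 0.205 0.088]
  H 0.1 [0.646 0.216 0.1  ]
  H 0.106 [0.639 0.222 0.106]
yel ([234, 225, 11, 9, 79], [238.87, 229.05])
yel [(227, 225, 254, 30), (230, 228, 254, 27), (233, 231, 254, 24), (236, 230, 254, 25), (239, 230, 254, 25), (242, 231, 254, 24), (245, 231, 254, 24), (248, 231, 254, 24), (251, 231, 248, 18), (254, 232, 247, 16), (257, 237, 241, 5)] bottom (257, 237, 241)
```

Call:
{"op": "send_rows", "data": {
  "commands": [
    [0,0,40,0,0,0],
    [0,0,40,0,0,0],
    [0,0,40,0,0,0],
    [0,0,35,0,0,0],
    [0,0,20,0,0,0],
    [0,0,5,0,0,0],
    [0,0,0,0,0,0]
  ]
}}

```text
time_s: 35.42
tool_pos: [0.6625, 0.2001, 0.0615]
tool_rot: [3.141, -0.001, 0.846]
force: [0.6, 0.4, -0.2]
gripper_width: 0.085
grip_force: 0.0
```

Call:
{"op": "send_rows", "data": {
  "commands": [
    [0,0,0,0,0,0],
    [0,0,0,0,0,0],
    [0,0,0,0,0,0],
    [0,0,0,0,0,0],
    [0,0,0,0,0,0]
  ],
  "grip": 0
}}

```text
time_s: 36.05
tool_pos: [0.6628, 0.2002, 0.0621]
tool_rot: [3.141, -0.001, 0.846]
force: [-1.8, -0.8, 11.4]
gripper_width: 0.0453
grip_force: 61.3
```

Call:
{"op": "send_rows", "data": {
  "commands": [
    [0,0,-15,0,0,0],
    [0,0,-35,0,0,0],
    [0,0,-40,0,0,0],
    [0,0,-35,0,0,0],
    [0,0,0,0,0,10.7],
    [0,0,0,0,0,10.7],
    [0,0,0,0,0,10.7],
    [0,0,0,0,0,10.7],
    [0,0,0,0,0,10.7],
    [0,0,0,0,0,0]
  ]
}}

```text
time_s: 37.3
tool_pos: [0.6621, 0.2002, 0.1865]
tool_rot: [-3.141, -0.0, -0.087]
force: [-0.7, 0.4, -1.4]
gripper_width: 0.0454
grip_force: 62.0
```

Call:
{"op": "send_rows", "data": {
  "commands": [
    [-26,-5.1,0,0,0,0],
    [-40,-7.8,0,0,0,0],
    [-40,-7.8,0,0,0,0],
    [-26,-5.1,0,0,0,0],
    [-14,-2.7,0,0,0,0],
    [0,0,0,0,0,0],
    [0,0,0,0,0,0]
  ]
}}

```text
time_s: 38.17
tool_pos: [0.5203, 0.2412, 0.1858]
tool_rot: [-3.141, -0.001, -0.087]
force: [-0.1, -0.0, -1.2]
gripper_width: 0.0456
grip_force: 62.0
```

Call:
{"op": "send_rows", "data": {
  "commands": [
    [0,0,25,0,0,0],
    [0,0,25,0,0,0],
    [0,0,14,0,0,0],
    [0,0,4,0,0,0],
    [0,0,2,0,0,0],
    [0,0,1,0,0,0],
    [0,0,0,0,0,0]
  ]
}}

```text
time_s: 39.05
tool_pos: [0.5194, 0.2414, 0.1151]
tool_rot: [-3.141, -0.001, -0.088]
force: [-0.2, -0.9, -1.8]
gripper_width: 0.0452
grip_force: 62.0
```

Call:
{"op": "send_rows", "data": {
  "commands": [
    [0,0,1,0,0,0],
    [0,0,0,0,0,0]
  ]
}}

```text
time_s: 39.3
tool_pos: [0.5192, 0.2414, 0.1137]
tool_rot: [-3.142, -0.0, -0.088]
force: [0.5, 0.8, -2.2]
gripper_width: 0.0451
grip_force: 62.0
```

Call:
{"op": "send_rows", "data": {
  "commands": [
    [0,0,0.7,0,0,0],
    [0,0,0.5,0,0,0],
    [0,0,0,0,0,0]
  ]
}}

```text
time_s: 39.67
tool_pos: [0.5193, 0.2414, 0.1131]
tool_rot: [-3.141, -0.0, -0.088]
force: [-3.3, -2.2, 10.5]
gripper_width: 0.0454
grip_force: 63.4
```

Call:
{"op": "send_rows", "data": {
  "commands": [
    [0,0,0,0,0,0],
    [0,0,0,0,0,0],
    [0,0,0,0,0,0],
    [0,0,-15,0,0,0],
    [0,0,-35,0,0,0],
    [0,0,-40,0,0,0],
    [0,0,-40,0,0,0]
  ],
  "grip": 68
}}

```text
time_s: 40.55
tool_pos: [0.5191, 0.2413, 0.2448]
tool_rot: [-3.141, -0.001, -0.088]
force: [-0.6, 1.5, 0.5]
gripper_width: 0.0678
grip_force: 0.0
```

Call:
{"op": "send_rows", "data": {
  "commands": [
    [0,0,0,0,0,-9.9],
    [0,0,0,0,0,-9.9],
    [0,0,0,0,0,-9.9],
    [0,0,0,0,0,-9.9],
    [0,0,0,0,0,-9.9],
    [-1.3,40.9,0,0,0,0],
    [-1.3,40.9,0,0,0,0],
    [-1.3,40.9,0,0,0,0],
    [-1.3,40.9,0,0,0,0],
    [-1.3,40.9,0,0,0,0],
    [0,0,0,0,0,0]
  ],
  "grip": 85
}}

```text
time_s: 41.92
tool_pos: [0.6594, 0.0886, 0.2432]
tool_rot: [3.14, -0.001, 0.774]
force: [-0.3, 0.3, -0.1]
gripper_width: 0.085
grip_force: 0.0
```

```bash
python3 st.py; python3 - <<'E'
from h import *
c=cam('scene','scene10.png'); im=cv2.imread('pics/scene10.png'); cv2.imwrite('pics/crop10.png',cv2.resize(im[115:265,190:350],None,fx=3.9,fy=3.9,interpolation=cv2.INTER_CUBIC))
E
```

```text
[0.6594 0.0886 0.2432] [ 1.7994e+02 -4.0000e-02  4.4320e+01] F [-0.32  0.34 -0.08] M [ 0.027 -0.005 -0.014] q6 48.2 e6 -0.72 0.08504664717813762
```

View pics/crop10.png

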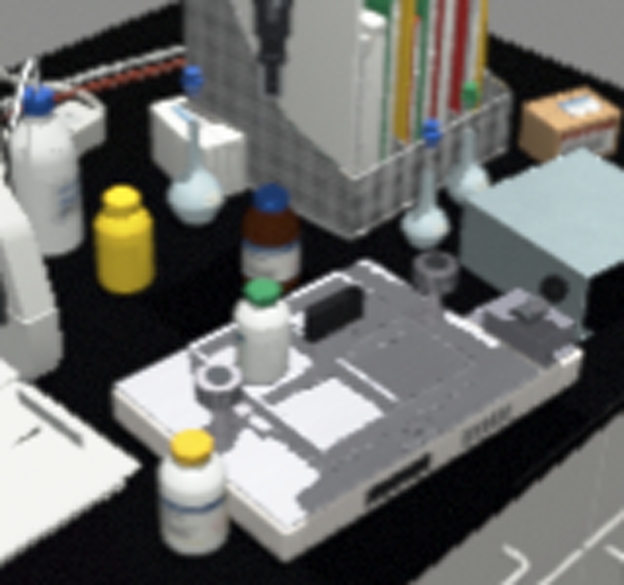

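The green-cap bottle stands upright in the back-left pocket at (262,335). The gripper, with fingertips at (272,90), is lined up above the amber bottle. I'll descend and grasp it.

Call:
{"op": "send_rows", "data": {
  "commands": [
    [0,-2,40,0,0,0],
    [0,0,40,0,0,0],
    [0,0,40,0,0,0],
    [0,0,30,0,0,0],
    [0,0,20,0,0,0],
    [0,0,5,0,0,0],
    [0,0,0,0,0,0]
  ]
}}

```text
time_s: 42.85
tool_pos: [0.6567, 0.0925, 0.0682]
tool_rot: [3.141, -0.001, 0.776]
force: [0.0, 1.1, 0.8]
gripper_width: 0.0849
grip_force: 0.0
```

Call:
{"op": "send_rows", "data": {
  "commands": [
    [0,0,0,0,0,0],
    [0,0,0,0,0,0],
    [0,0,0,0,0,0],
    [0,0,0,0,0,0],
    [0,0,0,0,0,0]
  ],
  "grip": 0
}}

```text
time_s: 43.48
tool_pos: [0.6572, 0.0923, 0.069]
tool_rot: [3.14, -0.002, 0.776]
force: [-2.4, -0.4, 11.6]
gripper_width: 0.0527
grip_force: 62.4
```

Call:
{"op": "send_rows", "data": {
  "commands": [
    [0,0,-15,0,0,0],
    [0,0,-35,0,0,0],
    [0,0,-40,0,0,0],
    [0,0,-35,0,0,0],
    [0,0,0,0,0,9.9],
    [0,0,0,0,0,9.9],
    [0,0,0,0,0,9.9],
    [0,0,0,0,0,9.9],
    [0,0,0,0,0,9.9],
    [0,0,0,0,0,0]
  ]
}}

```text
time_s: 44.72
tool_pos: [0.6563, 0.0922, 0.1932]
tool_rot: [-3.142, -0.0, -0.087]
force: [-0.1, -0.9, -3.7]
gripper_width: 0.0522
grip_force: 64.7
```

Call:
{"op": "send_rows", "data": {
  "commands": [
    [-26,-8.5,0,0,0,0],
    [-40,-13,0,0,0,0],
    [-40,-13,0,0,0,0],
    [-30,-9.7,0,0,0,0],
    [-14,-4.3,0,0,0,0],
    [0,0,0,0,0,0],
    [0,0,0,0,0,0]
  ]
}}

```text
time_s: 45.6
tool_pos: [0.5124, 0.1535, 0.1927]
tool_rot: [-3.141, -0.001, -0.087]
force: [0.1, 0.1, -3.3]
gripper_width: 0.0527
grip_force: 64.7
```

Call:
{"op": "send_rows", "data": {
  "commands": [
    [0,0,25,0,0,0],
    [0,0,25,0,0,0],
    [0,0,14,0,0,0],
    [0,0,2,0,0,0],
    [0,0,0,0,0,0]
  ]
}}

```text
time_s: 46.22
tool_pos: [0.5118, 0.1537, 0.1269]
tool_rot: [-3.141, -0.001, -0.088]
force: [-0.2, 0.5, -2.8]
gripper_width: 0.0529
grip_force: 64.6
```

Call:
{"op": "send_rows", "data": {
  "commands": [
    [0,0,3,0,0,0],
    [0,0,2,0,0,0],
    [0,0,1,0,0,0],
    [0,0,0,0,0,0]
  ]
}}

```text
time_s: 46.72
tool_pos: [0.5113, 0.1537, 0.1205]
tool_rot: [3.142, 0.0, -0.088]
force: [0.3, 1.0, -3.8]
gripper_width: 0.0527
grip_force: 64.7
```

Call:
{"op": "send_rows", "data": {
  "commands": [
    [0,0,0.8,0,0,0],
    [0,0,0.4,0,0,0],
    [0,0,0,0,0,0]
  ]
}}

```text
time_s: 47.1
tool_pos: [0.5114, 0.1538, 0.12]
tool_rot: [-3.141, -0.001, -0.088]
force: [-2.8, -0.9, 12.6]
gripper_width: 0.0522
grip_force: 66.5
```

Call:
{"op": "send_rows", "data": {
  "commands": [
    [0,0,0,0,0,0],
    [0,0,0,0,0,0],
    [0,0,0,0,0,0],
    [0,0,-15,0,0,0],
    [0,0,-35,0,0,0],
    [0,0,-40,0,0,0],
    [0,0,-33,0,0,0]
  ],
  "grip": 73
}}

```text
time_s: 47.98
tool_pos: [0.5114, 0.1538, 0.2449]
tool_rot: [-3.141, -0.001, -0.088]
force: [0.7, -0.1, -0.9]
gripper_width: 0.0729
grip_force: 0.0
```

Call:
{"op": "send_rows", "data": {
  "commands": [
    [0,0,0,0,0,-10.25],
    [0,0,0,0,0,-10.25],
    [0,0,0,0,0,-10.25],
    [0,0,0,0,0,-10.25],
    [0,0,0,0,0,-10.25],
    [0,0,0,0,0,-10.25],
    [0,0,0,0,0,-10.25],
    [0,0,0,0,0,-10.25],
    [0,0,0,0,0,-10.25],
    [0,0,0,0,0,-10.25],
    [0,0,0,0,0,-10.25],
    [0,0,0,0,0,-10.25]
  ],
  "grip": 85
}}

```text
time_s: 49.48
tool_pos: [0.5112, 0.1537, 0.2433]
tool_rot: [3.141, 0.0, 2.065]
force: [-0.7, 0.1, -0.1]
gripper_width: 0.0848
grip_force: 0.0
```

```bash
python3 st.py; python3 - <<'E'
from h import *
exec(open('bot.py').read().split("for n,lo,hi,b in")[0])
for x in cap(hs,18,32,200,290,205,280): print(x,onz(cs,[[x[1][0],x[0][1]+3.3]],.1)[0].round(4))
ct=cam('top'); ht=cv2.cvtColor(ct['pixels'],cv2.COLOR_RGB2HSV)
for x in cap(ht,18,32,130,240,170,260): print('top',x,onz(ct,[x[1]],.1)[0].round(4))
E
```

```text
[0.5112 0.1537 0.2433] [1.7996e+02 1.0000e-02 1.1831e+02] F [-0.72  0.06 -0.1 ] M [0.021 0.011 0.017] q6 -18.0 e6 4.734 0.08482856297595927
([234, 225, 11, 9, 79], [238.87, 229.05]) [0.4481 0.3914 0.1   ]
top ([162, 206, 13, 12, 116], [168.04, 211.34]) [0.4513 0.3897 0.1   ]
```

Call:
{"op": "send_rows", "data": {
  "commands": [
    [35,8.5,0,0,0,0],
    [50,12.1,0,0,0,0],
    [50,12.1,0,0,0,0],
    [50,12.1,0,0,0,0],
    [37,9,0,0,0,0],
    [15.6,3.7,0,0,0,0],
    [0,0,0,0,0,0],
    [0,0,0,0,0,0]
  ]
}}

```text
time_s: 50.58
tool_pos: [0.4509, 0.3895, 0.2424]
tool_rot: [-3.141, 0.0, 2.057]
force: [0.2, 0.9, -0.4]
gripper_width: 0.0853
grip_force: 0.0
```

Call:
{"op": "send_rows", "data": {
  "commands": [
    [1,0,40,0,0,0],
    [0,0,40,0,0,0],
    [0,0,40,0,0,0],
    [0,0,30,0,0,0],
    [0,0,17,0,0,0],
    [0,0,2,0,0,0],
    [0,0,0,0,0,0]
  ]
}}

```text
time_s: 51.45
tool_pos: [0.4507, 0.3915, 0.0742]
tool_rot: [3.14, -0.0, 2.058]
force: [-0.4, 0.3, 0.3]
gripper_width: 0.0852
grip_force: 0.0
```

Call:
{"op": "send_rows", "data": {
  "commands": [
    [0,0,0,0,0,0],
    [0,0,0,0,0,0],
    [0,0,0,0,0,0],
    [0,0,0,0,0,0],
    [0,0,0,0,0,0]
  ],
  "grip": 0
}}

```text
time_s: 52.08
tool_pos: [0.4505, 0.3917, 0.0746]
tool_rot: [3.14, -0.0, 2.059]
force: [-2.7, -2.6, 15.8]
gripper_width: 0.0507
grip_force: 59.9
```

Call:
{"op": "send_rows", "data": {
  "commands": [
    [0,0,-15,0,0,0],
    [0,0,-35,0,0,0],
    [0,0,-40,0,0,0],
    [0,0,-50,0,0,0],
    [0,0,0,0,0,-9.5],
    [0,0,0,0,0,-9.5],
    [0,0,0,0,0,-9.5],
    [0,0,0,0,0,-9.5],
    [0,0,0,0,0,-9.5],
    [0,0,0,0,0,-9.5],
    [0,0,0,0,0,0]
  ]
}}

```text
time_s: 53.45
tool_pos: [0.4501, 0.3914, 0.2139]
tool_rot: [3.141, 0.0, 3.053]
force: [0.4, -0.4, -1.9]
gripper_width: 0.0507
grip_force: 64.0
```

Call:
{"op": "send_rows", "data": {
  "commands": [
    [1,-26,0,0,0,0],
    [1.5,-40,0,0,0,0],
    [1.5,-40,0,0,0,0],
    [1,-24,0,0,0,0],
    [0.7,-13.5,0,0,0,0],
    [0,0,0,0,0,0],
    [0,0,0,0,0,0]
  ]
}}

```text
time_s: 54.32
tool_pos: [0.4322, 0.2497, 0.2134]
tool_rot: [3.141, 0.0, 3.053]
force: [0.5, 0.4, -2.4]
gripper_width: 0.0507
grip_force: 64.0
```

Call:
{"op": "send_rows", "data": {
  "commands": [
    [0,0,25,0,0,0],
    [0,0,30,0,0,0],
    [0,0,20,0,0,0],
    [0,0,6,0,0,0],
    [0,0,3,0,0,0],
    [0,0,2,0,0,0],
    [0,0,0,0,0,0]
  ]
}}

```text
time_s: 55.2
tool_pos: [0.4321, 0.2491, 0.1277]
tool_rot: [3.141, 0.001, 3.054]
force: [0.1, 0.2, -3.8]
gripper_width: 0.0511
grip_force: 64.0
```

Call:
{"op": "send_rows", "data": {
  "commands": [
    [0,0,0.8,0,0,0],
    [0,0,0.8,0,0,0],
    [0,0,0,0,0,0]
  ]
}}

```text
time_s: 55.58
tool_pos: [0.432, 0.249, 0.1258]
tool_rot: [3.141, 0.0, 3.054]
force: [-0.9, 0.3, -1.0]
gripper_width: 0.0506
grip_force: 64.1
```

Call:
{"op": "send_rows", "data": {
  "commands": [
    [0,0,0.5,0,0,0],
    [0,0,0,0,0,0]
  ]
}}

```text
time_s: 55.82
tool_pos: [0.4321, 0.249, 0.1257]
tool_rot: [3.141, 0.001, 3.054]
force: [-0.8, -1.1, 8.4]
gripper_width: 0.0507
grip_force: 65.2
```

Call:
{"op": "send_rows", "data": {
  "commands": [
    [0,0,0,0,0,0],
    [0,0,0,0,0,0],
    [0,0,0,0,0,0],
    [0,0,-15,0,0,0],
    [0,0,-35,0,0,0],
    [0,0,-50,0,0,0],
    [0,0,0,0,0,0]
  ],
  "grip": 72
}}

```text
time_s: 56.7
tool_pos: [0.4334, 0.2497, 0.2283]
tool_rot: [3.139, 0.005, 3.054]
force: [0.1, 0.2, -0.8]
gripper_width: 0.0721
grip_force: 0.0
```

```bash
python3 st.py; python3 - <<'E'
from h import *
cs=cam('scene','scene11.png'); ct=cam('top','top11.png')
im=cv2.imread('pics/scene11.png'); t0=cv2.imread('pics/top0.png')
a=cv2.resize(im[120:250,215:345],None,fx=4,fy=4,interpolation=cv2.INTER_CUBIC); b=cv2.resize(t0[240:300,265:315],None,fx=5.6,fy=8.6667,interpolation=cv2.INTER_CUBIC)
b=cv2.resize(t0[235:300,260:325],None,fx=4,fy=4,interpolation=cv2.INTER_CUBIC); b=cv2.copyMakeBorder(b,0,a.shape[0]-b.shape[0],0,0,cv2.BORDER_CONSTANT)
cv2.imwrite('pics/crop11.png',np.hstack([a,b]))
def tri(us,ut):
    A=[];bb=[]
    for c,u in((cs,us),(ct,ut)):
        o,d=ray(c,[u]); d=d[0]/np.linalg.norm(d[0]); M=np.eye(3)-np.outer(d,d); A.append(M); bb.append(M@o)
    X=np.linalg.lstsq(np.vstack(A),np.hstack(bb),rcond=None)[0]; return X.round(4),(proj(cs,X)[0]-us).round(2),(proj(ct,X)[0]-ut).round(2)
gs=cv2.cvtColor(cs['pixels'],cv2.COLOR_RGB2GRAY); 
print(gs[182:197,325:340]); print(cv2.cvtColor(t0,cv2.COLOR_BGR2GRAY)[266:286,280:298])
print(tri((332.2,188.9),(289,275)))
E
```

```text
[0.4334 0.2497 0.2283] [179.84   0.3  174.97] F [ 0.12  0.2  -0.8 ] M [ 0.019  0.046 -0.001] q6 -61.9 e6 0.0 0.0720933533184865
[[ 92  92  91  91  91  90  91  92  99 126 173 197 202 204 202]
 [ 91  92  92  92  91  91  90  90  91  94 115 149 191 200 203]
 [ 92  91  91  91  91  88  89  88  89  90  93  97 123 174 198]
 [ 92  90  91  91  87  71  65  62  73  86  90  91  93 108 144]
 [ 92  91  90  87  66  46  46  52  51  65  85  90  91  91  98]
 [ 92  92  89  69  45  38  48  61  49  45  64  87  89  90  89]
 [ 93  93  89  61  38  34  38  43  40  38  59  85  91  90  89]
 [102  94  89  57  30  28  33  37  34  34  51  84  90  93  91]
 [142 113  97  72  40  26  27  29  29  35  69  87  91  91  92]
 [136 133 125 110  76  41  29  25  32  50  82  88  90  92  95]
 [121 120 118 119 113  82  54  49  57  82  89  91  91  92  99]
 [111 120 121 120 117 111 103  95  91  91  91  91  91  93 100]
 [114 116 118 111 104 118 156 135 108  95  92  92  91  89  78]
 [107  92  87  79  92 125 159 163 149 118 103  93  91  90  73]
 [ 94  77  68  72 105 146 159 167 167 162 146 112  95  92  57]]
[[236 206 149 148 165 161 
[... 852 characters left out ...]
  59 111 154 168 150]
 [131 134 133 116  85  59  36  26  26  31  30  33  43  81 132 164 167 135]
 [154 139 125 114  93  70  49  37  31  29  36  52  79 117 153 170 161 120]
 [175 167 162 152 131 100  80  70  56  53  67  95 127 152 169 172 151 104]
 [187 179 180 176 164 146 130 122 106  94 100 125 149 164 171 168 136  81]
 [198 192 196 191 183 176 169 164 153 134 123 124 133 144 153 151 118  61]
 [193 204 211 204 201 197 188 180 174 167 161 155 140 135 141 135  99  47]
 [132 160 185 199 210 213 205 192 180 173 175 175 170 171 175 153  98  39]
 [ 58  86 114 138 165 187 197 196 184 180 184 182 179 184 187 158  87  25]]
(array([0.3642, 0.0311, 0.1073]), array([-0.65, -0.12]), array([0.24, 0.84]))
```

View pics/crop11.png

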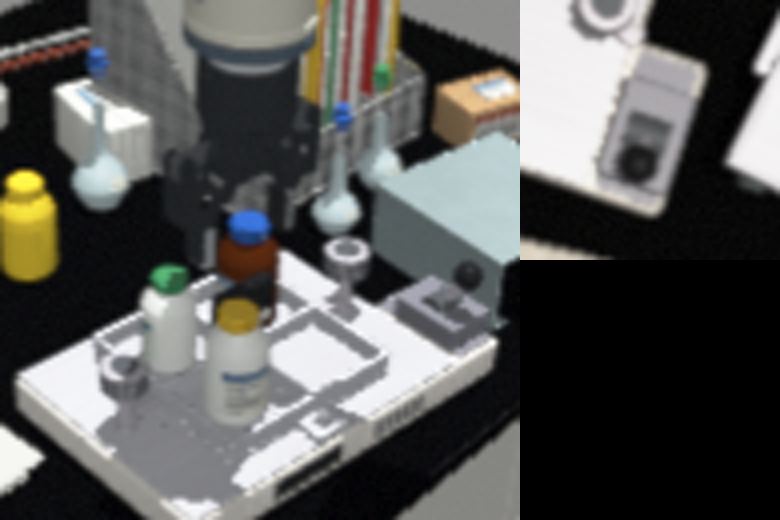

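All three bottles stand upright in their pockets: green at (170,320), amber at (248,270) and yellow-cap at (238,365). The lever knob is at (468,274), triangulated to about (0.364,0.031,0.107). Moving to the lever.

Call:
{"op": "send_rows", "data": {
  "commands": [
    [7,-30,0,0,0,0],
    [10,-45,0,0,0,0],
    [10,-45,0,0,0,0],
    [10,-45,0,0,0,0],
    [8,-35,0,0,0,0],
    [6,-24,0,0,0,0],
    [0,0,0,0,0,0],
    [0,0,0,0,0,0]
  ],
  "grip": 60
}}

```text
time_s: 57.8
tool_pos: [0.3613, 0.0306, 0.2246]
tool_rot: [3.141, -0.001, 3.053]
force: [0.1, 0.5, -0.4]
gripper_width: 0.0599
grip_force: 0.0
```

```bash
python3 st.py
```

```text
[0.3613 0.0306 0.2246] [ 1.7999e+02 -7.0000e-02  1.7494e+02] F [ 0.15  0.46 -0.39] M [-0.013 -0.001 -0.036] q6 -89.6 e6 -0.084 0.05990862974498402
```

Call:
{"op": "send_rows", "data": {
  "commands": [
    [-2,0,35,0,0,0],
    [0,0,35,0,0,0],
    [0,0,25,0,0,0],
    [0,0,15,0,0,0],
    [0,0,5,0,0,0],
    [0,0,0,0,0,0]
  ]
}}

```text
time_s: 58.55
tool_pos: [0.3635, 0.0305, 0.1101]
tool_rot: [3.142, -0.001, 3.054]
force: [1.1, -0.1, -0.0]
gripper_width: 0.0603
grip_force: 0.0
```

Call:
{"op": "send_rows", "data": {
  "commands": [
    [0,0,0,0,0,0],
    [0,0,0,0,0,0],
    [0,0,0,0,0,0],
    [0,0,0,0,0,0],
    [0,0,0,0,0,0]
  ],
  "grip": 10
}}

```text
time_s: 59.18
tool_pos: [0.3637, 0.0304, 0.1108]
tool_rot: [3.141, 0.001, 3.053]
force: [-0.6, 8.3, 13.6]
gripper_width: 0.0232
grip_force: 58.0
```

```bash
python3 st.py
```

```text
[0.3637 0.0304 0.1108] [1.7997e+02 7.0000e-02 1.7495e+02] F [-0.58  8.28 13.56] M [1.224 0.166 0.026] q6 -89.6 e6 0.004 0.023187885857335003
```

Call:
{"op": "send_rows", "data": {
  "commands": [
    [-4,0,-2,0,0,0],
    [-4,0,-1.7,0,0,0],
    [-4.2,0,-1.2,0,0,0],
    [-4.2,0,-1,0,0,0],
    [0,0,0,0,0,0]
  ]
}}

```text
time_s: 59.8
tool_pos: [0.3789, 0.0292, 0.1168]
tool_rot: [3.141, -0.001, 3.054]
force: [-8.8, 11.2, 28.6]
gripper_width: 0.023
grip_force: 63.1
```

Call:
{"op": "send_rows", "data": {
  "commands": [
    [-4.3,0,-0.5,0,0,0],
    [-4.3,0,-0.3,0,0,0],
    [-4.3,0,0.3,0,0,0],
    [-4.3,0,0.5,0,0,0],
    [0,0,0,0,0,0]
  ]
}}

```text
time_s: 60.42
tool_pos: [0.3978, 0.0272, 0.1166]
tool_rot: [3.141, 0.002, 3.054]
force: [1.1, 1.0, 1.3]
gripper_width: 0.0101
grip_force: 0.8
```

Call:
{"op": "send_rows", "data": {
  "commands": [
    [-4.2,0,1,0,0,0],
    [-4.2,0,1.2,0,0,0],
    [-4,0,1.7,0,0,0],
    [-3,0,1.5,0,0,0],
    [0,0,0,0,0,0]
  ]
}}

```text
time_s: 61.05
tool_pos: [0.4124, 0.0258, 0.1105]
tool_rot: [-3.142, -0.0, 3.054]
force: [0.7, 0.3, 0.6]
gripper_width: 0.0102
grip_force: 0.0
```

Call:
{"op": "send_rows", "data": {
  "commands": [
    [0,0,-30,0,0,0],
    [0,0,-40,0,0,0],
    [0,0,-40,0,0,0],
    [0,-50,0,0,0,0],
    [0,-50,0,0,0,0],
    [0,0,0,0,0,0]
  ],
  "grip": 0
}}

```text
time_s: 61.8
tool_pos: [0.4032, -0.0763, 0.2208]
tool_rot: [-3.141, 0.0, 3.05]
force: [-0.6, 0.5, 0.8]
gripper_width: -0.0002
grip_force: 0.0
```

```bash
python3 st.py; python3 - <<'E'
from h import *
cs=cam('scene','scene12.png'); ct=cam('top','top12.png')
a=cv2.imread('pics/scene12.png')[120:250,215:345]; b=cv2.imread('pics/top12.png')[200:330,230:360]
cv2.imwrite('pics/crop12.png',cv2.resize(np.hstack([a,b]),None,fx=3,fy=3,interpolation=cv2.INTER_CUBIC))
E
```

```text
[ 0.4032 -0.0763  0.2208] [-1.7997e+02  2.0000e-02  1.7475e+02] F [-0.61  0.45  0.77] M [ 0.017  0.015 -0.011] q6 -103.8 e6 -1.77 -0.00022943640124877516
```

View pics/crop12.png

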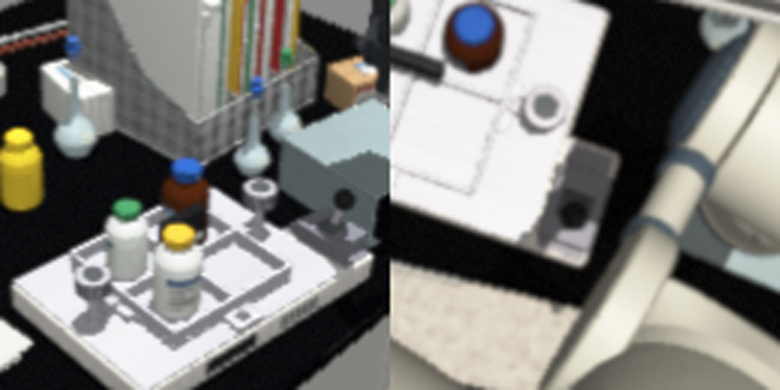

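```bash
python3 - <<'E'
from h import *
cs=cam('scene'); ct=cam('top')
us=refine(cs,329.3,186.3,58)[:]; ut=refine(ct,291,271,55)[:]
A=[];b=[]
for c,u in((cs,us[:2]),(ct,ut[:2])):
    o,d=ray(c,[u]); d=d[0]/np.linalg.norm(d[0]); M=np.eye(3)-np.outer(d,d); A.append(M); b.append(M@o)
X=np.linalg.lstsq(np.vstack(A),np.hstack(b),rcond=None)[0]; print(us,ut,X.round(4))
E
```

```text
(np.float64(329.2321608040201), np.float64(186.0924623115578), 40) (np.float64(290.77534965034965), np.float64(270.4112762237762), 93) [0.3772 0.0301 0.112 ]
```

Call:
{"op": "send_rows", "data": {
  "commands": [
    [16,26,0,0,0,0],
    [20,34,0,0,0,0],
    [17,28,0,0,0,0],
    [10,15.5,0,0,0,0],
    [0,0,0,0,0,0],
    [0,0,0,0,0,0]
  ]
}}

```text
time_s: 62.75
tool_pos: [0.3502, 0.0349, 0.2207]
tool_rot: [-3.141, 0.0, 3.055]
force: [1.0, -1.4, 0.4]
gripper_width: -0.0004
grip_force: 0.0
```

```bash
python3 st.py
```

```text
[0.3502 0.0349 0.2207] [-1.7999e+02  2.0000e-02  1.7504e+02] F [ 0.97 -1.37  0.42] M [ 0.016 -0.022  0.009] q6 -89.1 e6 0.064 -0.00035624953586601025
```

Call:
{"op": "send_rows", "data": {
  "commands": [
    [0,-2.4,30,0,0,0],
    [0,0,35,0,0,0],
    [0,0,25,0,0,0],
    [0,0,12,0,0,0],
    [0,0,0,0,0,0],
    [0,0,0,0,0,0]
  ]
}}

```text
time_s: 63.5
tool_pos: [0.35, 0.0322, 0.119]
tool_rot: [-3.142, 0.0, 3.053]
force: [-0.4, 0.4, 1.4]
gripper_width: 0.0001
grip_force: 0.0
```

Call:
{"op": "send_rows", "data": {
  "commands": [
    [-3,0,0,0,0,0],
    [-4,0,0,0,0,0],
    [-4,0,0,0,0,0],
    [-4,0,0,0,0,0],
    [-4,0,0,0,0,0],
    [0,0,0,0,0,0]
  ]
}}

```text
time_s: 64.25
tool_pos: [0.3691, 0.0307, 0.1187]
tool_rot: [-3.142, 0.001, 3.054]
force: [0.8, 0.1, 0.1]
gripper_width: 0.0001
grip_force: 0.0
```

Call:
{"op": "send_rows", "data": {
  "commands": [
    [-4,0,0,0,0,0],
    [-4,0,0,0,0,0],
    [-4,0,0.5,0,0,0],
    [-3,0,0.5,0,0,0],
    [0,0,0,0,0,0]
  ]
}}

```text
time_s: 64.88
tool_pos: [0.3838, 0.0294, 0.1176]
tool_rot: [3.142, 0.0, 3.054]
force: [0.1, -0.4, 1.0]
gripper_width: -0.0004
grip_force: 0.0
```

Call:
{"op": "send_rows", "data": {
  "commands": [
    [-2,0,0.5,0,0,0],
    [-2,0,0.5,0,0,0],
    [0,0,0,0,0,0]
  ]
}}

```text
time_s: 65.25
tool_pos: [0.3876, 0.0291, 0.1167]
tool_rot: [-3.142, 0.0, 3.054]
force: [0.1, 0.5, -0.6]
gripper_width: -0.0004
grip_force: 0.0
```

Call:
{"op": "send_rows", "data": {
  "commands": [
    [-2,0,0.5,0,0,0],
    [-1.5,0,0.5,0,0,0],
    [0,0,0,0,0,0]
  ]
}}

```text
time_s: 65.62
tool_pos: [0.3887, 0.029, 0.1154]
tool_rot: [-3.142, -0.004, 3.054]
force: [-11.4, 0.7, 8.3]
gripper_width: -0.0002
grip_force: 5.9
```

The lever met its stop with 11 N at x ≈ 0.389, as expected. I'll back off and inspect.

Call:
{"op": "send_rows", "data": {
  "commands": [
    [8,0,0,0,0,0],
    [15,0,0,0,0,0],
    [0,0,-40,0,0,0],
    [0,0,-50,0,0,0],
    [0,-50,-10,0,0,0],
    [0,-60,0,0,0,0],
    [0,-60,0,0,0,0],
    [0,-50,0,0,0,0],
    [0,0,0,0,0,0]
  ]
}}

```text
time_s: 66.75
tool_pos: [0.3481, -0.191, 0.2156]
tool_rot: [-3.141, 0.001, 3.049]
force: [-1.3, 1.1, 0.3]
gripper_width: -0.0001
grip_force: 0.0
```

```bash
python3 st.py; python3 - <<'E'
from h import *
cs=cam('scene','scene13.png'); ct=cam('top','top13.png')
a=cv2.imread('pics/scene13.png')[120:270,205:355]; b=cv2.imread('pics/top13.png')[160:310,150:320]
cv2.imwrite('pics/crop13.png',cv2.resize(np.hstack([a,b]),None,fx=2.5,fy=2.5,interpolation=cv2.INTER_CUBIC))
E
```

```text
[ 0.3481 -0.191   0.2156] [-1.7995e+02  4.0000e-02  1.7472e+02] F [-1.3   1.14  0.28] M [ 0.041  0.018 -0.022] q6 -122.1 e6 -1.649 -0.00011041376303643977
```

View pics/crop13.png

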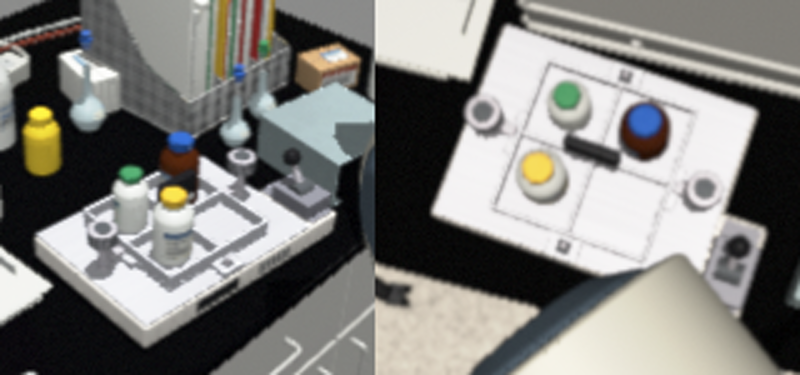

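The pegs show through both lugs at (625,75) and (563,245). All three bottles stand in separate pockets, and the lever leans away at (738,245). Handing in.

```bash
python3 -c "
from workcell import close_job
print(close_job())"
```

```text
the job is handed in; nothing more can be done
None
```

The job is handed in after about 67 s of robot time: the carrier sits flat on both pegs, both thumbscrews are turned to their stops and snug by torque, bottles 1, 2 and 3 stand upright in separate pockets, and the power lever is over to its stop (it slipped from the gripper once and needed a second push); no verdict was returned.

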